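Lathe accessories back on their shadow boards

ROBOT

A 6-joint arm with a two-finger parallel gripper is mounted at the origin on the work surface. World frame = base frame: x ahead of the robot, y to its left, z up, the work surface at z = 0. Lengths are in m, angles in rad, forces in N, time in s.
With the tool pointing down it reaches from about 0.375 to 0.975 m from the base axis. Payload 3.8 kg.
Tool frame: the origin (TCP) lies midway between the tips of the shut fingers; the grasp point (between the pads) lies 19 mm behind it; z points along the fingers, y is the direction in which the jaws open and shut (so a half turn about z gives the same grasp; the last joint's range is limited). The gripper opens to 85 mm and grips with 20 to 120 N. Pads are 22 mm wide; open, the fingers measure 114 mm over their backs; the gripper's body (76 mm by 85 mm) begins 54 mm behind the grasp point. The pads swing forward as they close: fully open they stand 13 mm farther back than shut.
Start: joints at [-1.372, 0.264, 1.604, -0, 1.274, -0.037], TCP at [0.158, -0.656, 0.21] pointing down, gripper open.
Joint ranges: [-2.63, 2.63], [-0.94, 2.18], [0.31, 2.57], [-1.31, 4.45], [0, 2.66], [-2.55, 2.55]. Speed limits (rad/s): [2.57, 2.57, 3.14, 3.14, 3.14, 3.14].

INTERFACE

Orientations are given as a rotation vector (axis times angle).
In Python, from workcell import bot gives the robot as it stands.
- The arm moves only by the tool arm_command, never from a script. Its argument "targets" is text: rows parted by semicolons, each of 7 numbers parted by spaces: the shift along the tool's x, y, z in mm, then the turn, a rotation vector about the tool's x, y, z in degrees, then the opening, from 0 (shut) to 1 (fully open). A call has 1 to 10 rows; each row is the pose to reach, as a shift and turn from the pose commanded when the call began, along the tool's axes at that moment; what a row does not reach only later rows make up. A row lasts 1/12 s, in which the tool goes at most 41.7 mm and 7.16 degrees, less where a joint would pass 70% of its speed; a pose out of reach is approached as far as the arm can. A call with a gripper value outside its range is refused whole. The fingers move at their own pace and stop on an object; "newtons" is the grip in N (left out, the last holds). Time passes only in rows, so rows that repeat a pose let the fingers close. It gives the time, the measured TCP pose, the force and the opening at its end, in the units of the state.
- bot.read_state(): the state, without advancing time (a new reading comes with each control period).
- bot.read_camera(name): name is "scene" or "top"; returns (picture, depth): 384x512x3 uint8, blue, green, red; 384x512 float32, m along the optical axis (not along the pixel's ray), 0 where there is no reading.
- bot.camera_params(name): a dict with "fov_y" (degrees; the focal length in pixels is half the picture's height over the tangent of half this angle, whatever the lens; pixels are square), "cx", "cy" (the principal point, pixels), "xyz" and "rotation" of the camera in the world. Camera axes: x right, y up, looking along -z (the intrinsics and any distortion apply to the point x, -y, -z); pixel columns grow to the right and rows downward; lengths in m; the calibration is good to about 2 mm. A picture is of the moment at which its call begins. camera_params takes no time and is no camera call.
- bot.finish_job(): hands the job in, once; it reports no verdict.
The state is a dict: "time": time; "q": joint angles; "joint_vel": joint speeds; "joint_torque": joint torques, N m; "tool_pos": TCP position; "tcp_rot": TCP orientation; "wrist_force": force on the tool from outside, world axes, zero at the start; "torque": the same for the moment, N m; "width": opening from 0.0 (shut) to 1.0 (fully open).
Only numpy, scipy, OpenCV 4.12 (cv2) and the standard library are available. Lean on these libraries where they do the work, as an engineer would, in place of code of your own. Each camera call takes 0.05 s, during which the arm holds its last target.

TASK

Tidy the wood-turning bench: put the T-shaped tool rest, the faceplate, the cone centre and the double-ended spanner each on the shadow board whose black silhouette has its shape and size, well covering the silhouette. The tool rest's post must point the same way as its silhouette's, the spanner must lie along its silhouette (either way round), and the faceplate (hub up) and the cone (point up) must stay upright. Set the pieces down rather than dropping or tossing them, and leave them all lying flat, released and still.

Things in the scene. Friction and masses are not known exactly. Their poses are not given: they have to be found in the camera images.
- tool_rest: Steel lathe tool rest lying flat, a T seen from above. Cross bar 130 mm long (along own y), 18 mm wide, 18 mm high, dark; round post 24 mm in diameter and 100 mm long, running from the middle of the bar along own -x. Origin: underside of the post at the balance point, 27 mm from the bar's near face and 73 mm from the post's free end; gripping across the post there (24 mm wide, axis 12 mm above the underside) is best. About 0.55 kg. Own z up.
- post_end (a point): Centre of the free end of the tool rest's post: 73 mm from the tool rest's origin along its own -x, 12 mm above the underside.
- faceplate: Round steel faceplate lying flat, disc 92 mm in diameter and 10 mm thick with a central hub on top, 34 mm in diameter and 36 mm tall (top at 46 mm); grip the hub. Origin: centre of the underside, own z up. About 0.6 kg.
- cone_centre: Steel cone centre standing upright: flange 58 mm in diameter and 10 mm thick, on it a cylinder 36 mm in diameter up to 42 mm height, then a cone to a blunt tip at 64 mm. Grip the cylinder. Origin: centre of the underside, own z up. About 0.35 kg.
- spanner: Double-ended flat steel spanner lying flat, 152 mm long (along own y), 12 mm thick, shank 20 mm wide, open jaws 40 mm wide at both ends, the two ends alike. Origin: underside of the shank's middle, which is the balance point. About 0.22 kg.
- rest_board: Fixed plywood board 9 mm thick lying on the bench, with a flat black silhouette on top (painted, no recess) in the shape of the tool rest: a T, 130 mm bar and 100 mm post. The board is a T too (160 mm across the bar, 148 mm long). Origin: underside of the board, directly below where the tool rest's origin belongs; axes as the tool rest's: the silhouette's bar lies at own +x, its post runs along own -x.
- post_mark (a point): Free end of the silhouette's post on the tool rest's board, on the board's top face, 73 mm from the board's origin along its own -x: the tool rest's post end belongs above it.
- faceplate_board: Fixed plywood board 9 mm thick lying on the bench, with a flat black silhouette on top (painted, no recess) for the faceplate: a disc 96 mm in diameter, the larger of the two discs. Board 120 x 120 mm. Origin: centre of the board's underside, below the disc's centre.
- cone_board: Fixed plywood board 9 mm thick lying on the bench, with a flat black silhouette on top (painted, no recess) for the cone centre: a disc 62 mm in diameter, the smaller of the two discs. Board 84 x 84 mm. Origin: centre of the board's underside, below the disc's centre.
- spanner_board: Fixed plywood board 9 mm thick lying on the bench, with a flat black silhouette on top (painted, no recess) in the shape of the spanner, 152 mm long along own y. Board 66 x 172 mm. Origin: centre of the board's underside, below the middle of the silhouette.
There are look-alikes about, which are no part of the job. What is shaped like the cone_board but pink is not meant.

How it is judged:
At the end, for the whole second after the job is handed in: Each piece rests flat (7 degrees), way up as at the start, on its own board, origins within 12 mm horizontally, at rest; the tool rest's post end is within 22 mm of its silhouette's post end; the spanner is within 14 degrees of its silhouette, either way round (horizontal distance between tool_rest and rest_board below 0.012 m and height (world z) of tool_rest between 0.005 and 0.014 m and angle between each of tool_rest, faceplate, cone_centre, spanner's own z axis and vertical below 0.12 rad and linear speed of each of tool_rest, faceplate, cone_centre, spanner below 0.03 m/s and angular speed of each of tool_rest, faceplate, cone_centre, spanner below 0.3 rad/s and horizontal distance between faceplate and faceplate_board below 0.012 m and height (world z) of faceplate between 0.005 and 0.014 m and horizontal distance between cone_centre and cone_board below 0.012 m and height (world z) of cone_centre between 0.005 and 0.014 m and horizontal distance between spanner and spanner_board below 0.012 m and height (world z) of spanner between 0.005 and 0.014 m and horizontal distance between post_end and post_mark below 0.022 m and angle between the y axis of spanner and the y axis of spanner_board, either way round below 0.25 rad); the robot touches nothing.
It fails at once if the tool rest is dropped or tossed (moves faster than 0.8 m/s, a fall of about 3 cm, with no finger touching it) (linear speed of tool_rest above 0.8 m/s and contact force between the fingers and tool_rest below 0.05 N).
It fails at once if the faceplate is dropped or tossed (moves faster than 0.8 m/s, a fall of about 3 cm, with no finger touching it) (linear speed of faceplate above 0.8 m/s and contact force between the fingers and faceplate below 0.05 N).
It fails at once if the cone centre is dropped or tossed (moves faster than 0.8 m/s, a fall of about 3 cm, with no finger touching it) (linear speed of cone_centre above 0.8 m/s and contact force between the fingers and cone_centre below 0.05 N).
It fails at once if the spanner is dropped or tossed (moves faster than 0.8 m/s, a fall of about 3 cm, with no finger touching it) (linear speed of spanner above 0.8 m/s and contact force between the fingers and spanner below 0.05 N).
It also fails if it takes over 115 s, if anything falls off the work surface, if the arm or the gripper's body presses on something with over 40 N, if the wrist force passes 120 N, or if a joint passes its speed limit or range.

## Working session

There is one attempt and no reset: what is moved stays moved. The work goes in short steps, Python scripts to look and compute and a tool call to move; the robot and the scene stay as the last step left them, time stands still between calls to the robot, and variables do not carry over. Pictures are saved under pics/ and viewed, and the job is handed in when it is done.

Besides the shell and the picture viewer there is one more tool, called as name(argument=value, ...) on one line, values as JSON. arm_command: Moves the arm, as the interface text tells. Its arguments: {"type":"object","properties":{"targets":{"type":"string"},"newtons":{"type":"number"}},"required":["targets"]}

```bash
ls; mkdir -p pics; python3 - <<'E'
from workcell import bot
import cv2,numpy as np
s=bot.read_state();print(s)
for n in("scene","top"):
    p=bot.camera_params(n);print(n,p)
    im,d=bot.read_camera(n);cv2.imwrite(f"pics/{n}0.png",im);np.savez(f"{n}0.npz",im=im,d=d)
E
```

```text
pics
{'time': 0.0, 'q': array([-1.37189652e+00,  2.64763485e-01,  1.60539538e+00,  1.76289581e-05,
        1.27370517e+00, -3.68717827e-02]), 'joint_vel': array([-0.00013575, -0.00010698, -0.00124764,  0.00012567, -0.0026627 ,
        0.00151153]), 'joint_torque': array([-4.23477431e-04, -5.15107834e+01, -3.67316115e+01, -7.56588383e-05,
        1.29364451e-02, -2.58335041e-05]), 'tool_pos': array([ 0.1575415 , -0.65554258,  0.20834358]), 'tcp_rot': array([-3.11753984e+00, -3.69217441e-01,  2.62160817e-04]), 'wrist_force': array([ 0.02723128,  0.58771337, -0.15485277]), 'torque': array([ 0.01725901, -0.05473946, -0.04636771]), 'width': 0.9992669184955181}
scene {'fov_y': 55.921544088481845, 'cx': 256.28148586344855, 'cy': 194.33880762587782, 'xyz': array([ 1.13836932, -0.36107557,  0.85306328]), 'rotation': array([0.68324526, 0.37847144, 0.97008291])}
top {'fov_y': 50.284084638568515, 'cx': 260.4351919237672, 'cy': 188.98158476574017, 'xyz': array([0.41181819, 0.01923815, 1.23469293]), 'rotation': array([ 0.06309888, -0.0577315 , -1.57014727])}
```

View pics/top0.png

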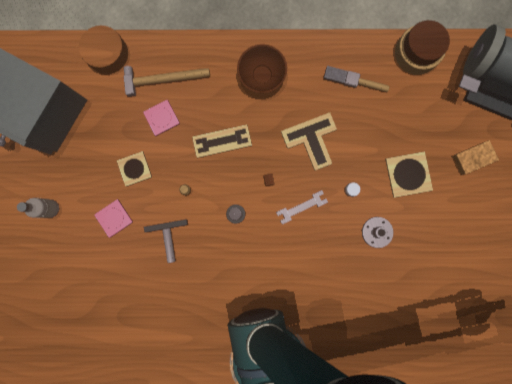

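View pics/scene0.png

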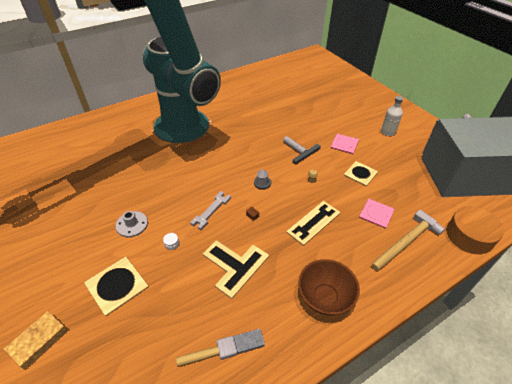

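```bash
cat > h.py <<'E'
import numpy as np,cv2
from scipy.spatial.transform import Rotation as R
from workcell import bot
class Cam:
    def __init__(s,n):
        p=bot.camera_params(n);s.c=np.array(p["xyz"]);s.R=R.from_rotvec(p["rotation"]).as_matrix()
        s.f=192/np.tan(np.radians(p["fov_y"])/2);s.cx=p["cx"];s.cy=p["cy"]
    def rays(s,uv):
        uv=np.atleast_2d(np.float64(uv));r=np.c_[(uv[:,0]-s.cx)/s.f,-(uv[:,1]-s.cy)/s.f,-np.ones(len(uv))]
        return r@s.R.T
    def atz(s,uv,z):
        r=s.rays(uv);return s.c+r*((z-s.c[2])/r[:,2])[:,None]
    def dep(s,uv,d):
        return s.c+s.rays(uv)*np.atleast_1d(d)[:,None]
    def proj(s,P):
        q=(np.atleast_2d(P)-s.c)@s.R
        return np.c_[s.cx+s.f*q[:,0]/-q[:,2],s.cy-s.f*q[:,1]/-q[:,2]]
E
python3 - <<'E'
from h import *
for n in("top","scene"):
    z=np.load(n+"0.npz");im,d=z["im"],z["d"];c=Cam(n)
    v,u=np.mgrid[0:384,0:512]
    P=c.dep(np.c_[u.ravel(),v.ravel()],d.ravel()).reshape(384,512,3)
    np.save(n+"P.npy",P)
    for uv in [(100,280),(200,180),(300,250),(400,210),(350,120),(60,250)]: print(n,uv,P[uv[1],uv[0]].round(4))
im=np.load("top0.npz")["im"]
cv2.imwrite("pics/a.png",cv2.resize(im[110:280,90:280],None,fx=4,fy=4,interpolation=cv2.INTER_CUBIC)[:600])
cv2.imwrite("pics/a1.png",cv2.resize(im[110:255,100:270],None,fx=4,fy=4,interpolation=cv2.INTER_CUBIC))
cv2.imwrite("pics/a2.png",cv2.resize(im[105:255,260:445],None,fx=4,fy=4,interpolation=cv2.INTER_CUBIC))
E
```

```text
top (100, 280) [ 0.2349  0.5021 -0.0014]
top (200, 180) [ 0.5346  0.2072 -0.0026]
top (300, 250) [ 0.324  -0.0947  0.0023]
top (400, 210) [ 0.4433 -0.3962  0.0018]
top (350, 120) [ 0.7184 -0.2506  0.0021]
top (60, 250) [ 0.3236  0.6253 -0.002 ]
scene (100, 280) [ 0.5202 -0.4548  0.0115]
scene (200, 180) [ 0.3119 -0.0698  0.0015]
scene (300, 250) [ 0.71    0.0506 -0.0022]
scene (400, 210) [7.536e-01 4.018e-01 2.000e-04]
scene (350, 120) [0.316  0.5864 0.001 ]
scene (60, 250) [ 0.3606 -0.5255  0.0027]
```

View pics/a1.png

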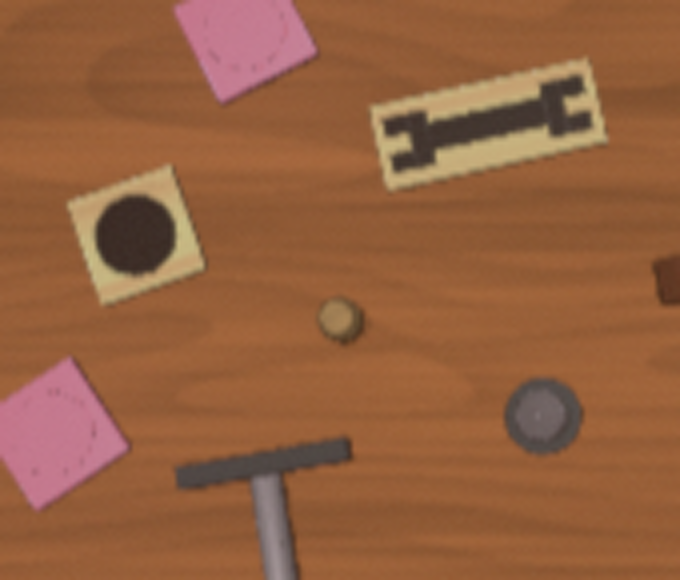

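View pics/a2.png

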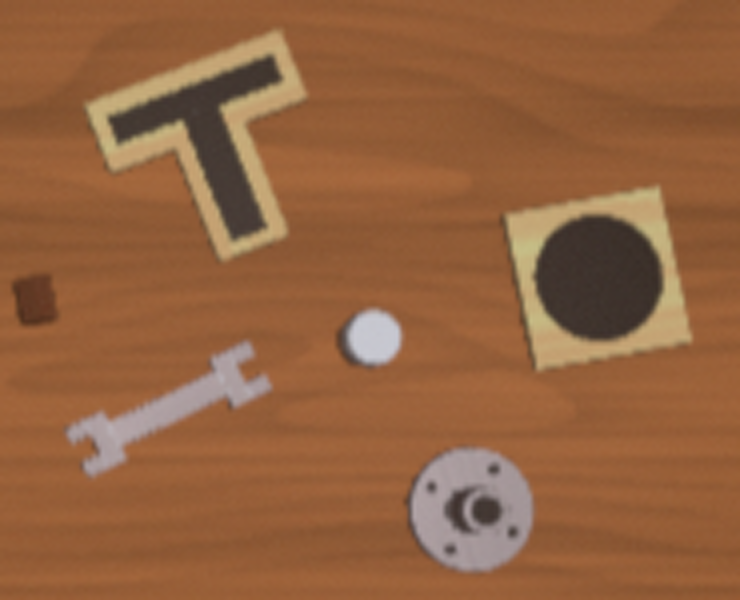

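```bash
cat > fit.py <<'E'
from h import *
from scipy.optimize import minimize
c=Cam("top")
def circ(r,n=48):
    t=np.linspace(0,2*np.pi,n,endpoint=False);return np.c_[r*np.cos(t),r*np.sin(t)]
T=np.array([[-73,-12],[-73,12],[27,12],[27,65],[45,65],[45,-65],[27,-65],[27,-12]])/1e3
# spanner: shank to |y|<~54, jaws 40 wide to 76, slot
h=np.array([[10,0],[10,52],[20,52],[20,76],[9,76],[9,62],[-9,62],[-9,76],[-20,76],[-20,52],[-10,52],[-10,0]])
S=np.r_[h,-h[1:-1]]/1e3
def rend(p,polys,roi):
    u0,v0,u1,v1=roi;k=8
    im=np.zeros(((v1-v0)*k,(u1-u0)*k),np.uint8)
    cs,sn=np.cos(p[2]),np.sin(p[2])
    for poly,z in polys:
        xy=poly@np.array([[cs,sn],[-sn,cs]])+p[:2]
        q=c.proj(np.c_[xy,np.full(len(xy),z)])
        q=(q-[u0,v0]+.5)*k-.5
        cv2.fillPoly(im,[np.int32(np.round(q*16))],255,shift=4)
    return cv2.resize(im,(u1-u0,v1-v0),interpolation=cv2.INTER_AREA)/255.
def fit(mask,polys,roi,p0,rot=True):
    u0,v0,u1,v1=roi;m=mask[v0:v1,u0:u1].astype(float)
    f=lambda p:((rend(np.r_[p,p0[2]] if len(p)==2 else p,polys,roi)-m)**2).sum()
    x0=np.array(p0[:3 if rot else 2]);n=len(x0)
    sim=np.vstack([x0]+[x0+np.eye(n)[i]*([.01,.01,.15][i]) for i in range(n)])
    r=minimize(f,x0,method="Nelder-Mead",options=dict(initial_simplex=sim,xatol=1e-5,fatol=1e-3))
    return r.x,r.fun,m.sum()
def masks(im):
    hsv=cv2.cvtColor(im,cv2.COLOR_BGR2HSV).astype(int);S_,V=hsv[...,1],hsv[...,2]
    # metal: low saturation
    g=np.clip((115-S_)/40.+.5,0,1); b=np.clip((85-V)/40.+.5,0,1)
    return g,b
E
python3 - <<'E'
from fit import *
im=np.load("top0.npz")["im"];g,b=masks(im)
cv2.imwrite("pics/m.png",np.vstack([g[100:280]*255,b[100:280]*255]).astype(np.uint8))
at=lambda u,v,z:c.atz([u,v],z)[0][:2]
def go(n,mk,polys,uv,hw,th,rot=True):
    roi=(uv[0]-hw,uv[1]-hw,uv[0]+hw,uv[1]+hw)
    x,f,m=fit(mk,polys,roi,[*at(*uv,polys[0][1]),th],rot);print(n,x.round(4),"err",round(f,1),"of",round(m,1), "deg",np.degrees(x[2]).round(1) if rot else "","r",np.hypot(*x[:2]).round(3))
go("rest_board",b,[(T,.009)],(311,136),28,np.radians(20))
go("fp_board",b,[(circ(.048),.009)],(409,174),22,0,False)
go("cone_board",b,[(circ(.031),.009)],(134,169),15,0,False)
go("span_board",b,[(S,.009)],(222,141),29,np.radians(12))
go("tool_rest",g,[(T,.015)],(168,235),30,np.radians(8))
go("faceplate",g,[(circ(.046),.010),(circ(.017),.046)],(378,232),22,0,False)
go("cone",g,[(circ(.029),.010),(circ(.018),.042)],(235,214),14,0,False)
go("spanner",g,[(S,.012)],(302,207),30,np.radians(25))
E
```

```text
rest_board [ 0.6545 -0.1347  0.3662] err 9.5 of 462.7 deg 21.0 r 0.668
fp_board [ 0.5519 -0.4242] err 41.5 of 723.3 deg  r 0.696
cone_board [0.5701 0.4072] err 29.4 of 281.3 deg  r 0.701
span_board [0.6541 0.1416 0.2254] err 42.1 of 320.3 deg 12.9 r 0.669
tool_rest [0.3618 0.3003 0.1741] err 10.2 of 535.8 deg 10.0 r 0.47
faceplate [ 0.3784 -0.3243] err 16.9 of 797.5 deg  r 0.498
cone [0.4325 0.0987] err 5.7 of 283.2 deg  r 0.444
spanner [ 0.4526 -0.0994  0.4495] err 85.2 of 525.1 deg 25.8 r 0.463
```

View pics/m.png

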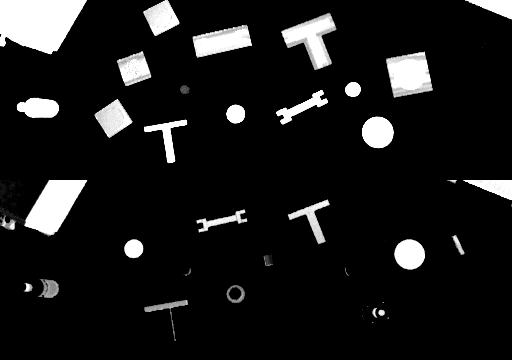

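```bash
cat > mv.py <<'E'
import sys
from h import *
# usage mv.py x y z heading_deg (mm world) -> tool-frame shift and turn
x,y,z,hd=map(float,sys.argv[1:5])
s=bot.read_state();M=R.from_rotvec(s["tcp_rot"]).as_matrix()
cur=np.degrees(np.arctan2(M[1,0],M[0,0]))
d=M.T@(np.array([x,y,z])/1e3-s["tool_pos"])*1e3
Rt=R.from_euler("z",hd,degrees=True).as_matrix()@np.diag([1,-1,-1.])
rv=np.degrees(R.from_matrix(M.T@Rt).as_rotvec())
print("t",round(s["time"],2),"pos",(s["tool_pos"]*1e3).round(1),"head",cur.round(1),"tilt",np.degrees(np.arccos(-M[2,2])).round(2),"w",round(s["width"],3),"q",np.degrees(s["q"]).round(0))
print("F",s["wrist_force"].round(1),"shift",d.round(1),"turn",rv.round(1))
E
python3 mv.py 378.4 -324.3 120 13.5
```

```text
t 0.1 pos [ 157.6 -655.6  208.4] head 13.5 tilt 0.12 w 1.004 q [-79.  15.  92.   0.  73.  -2.]
F [ 0.9 -0.7 -0.3] shift [ 292.1 -270.4   89. ] turn [-0.1 -0.   0. ]
```

arm_command(targets="29 -27 9 0 0 0 1; 58 -54 18 0 0 0 1; 95 -88 29 0 0 0 1; 132 -122 40 0 0 0 1; 165 -153 50 0 0 0 1; 198 -183 60 0 0 0 1; 228 -211 70 0 0 0 1; 258 -239 79 0 0 0 1; 280 -259 86 0 0 0 1; 292 -270 89 0 0 0 1", newtons=80)

```text
time: 0.93
tool_pos: [0.3789, -0.3227, 0.1195]
tcp_rot: [-3.118, -0.37, 0.001]
wrist_force: [0.5, -1.0, 0.4]
width: 0.996
```

```bash
python3 mv.py 378.4 -324.3 13 13.5
```

```text
t 0.93 pos [ 378.9 -322.7  119.5] head 13.5 tilt 0.09 w 0.996 q [-43.   0. 119.   0.  61.  33.]
F [ 0.5 -1.   0.4] shift [ -0.8   1.6 106.5] turn [-0.1  0.   0. ]
```

arm_command(targets="0 0 30 0 0 0 1; 0 0 60 0 0 0 1; 0 0 85 0 0 0 1; 0 0 98 0 0 0 1; 0 0 104 0 0 0 1; 0 0 106 0 0 0 1; 0 0 106 0 0 0 1")

```text
time: 1.52
tool_pos: [0.3784, -0.3256, 0.0146]
tcp_rot: [-3.119, -0.369, 0.001]
wrist_force: [0.4, -1.0, 0.1]
width: 0.998
```

```bash
python3 mv.py 378.4 -324.3 13 13.5;  python3 - <<'E'
from h import *
im,d=bot.read_camera("scene");cv2.imwrite("pics/g1.png",cv2.resize(im[120:300,40:240],None,fx=3,fy=3))
E
```

```text
t 1.52 pos [ 378.4 -325.6   14.6] head 13.5 tilt 0.03 w 0.998 q [-44.   8. 123.  -0.  49.  33.]
F [ 0.4 -1.   0.1] shift [ 0.3 -1.3  1.6] turn [-0.  0.  0.]
```

View pics/g1.png

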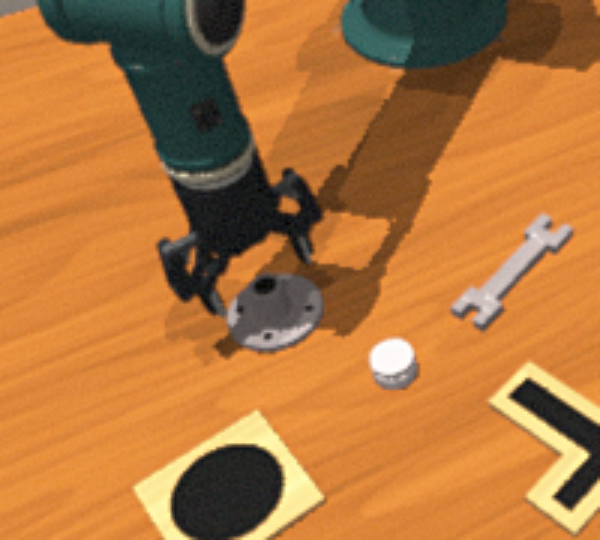

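The gripper stands over the faceplate with a finger on each side of the hub, roughly (285,285) in the crop. I'll close on it.

arm_command(targets="0 -1 1 0 0 0 0.7; 0 -1 1 0 0 0 0.5; 0 -1 1 0 0 0 0.3; 0 -1 1 0 0 0 0.2; 0 -1 1 0 0 0 0.2; 0 -1 1 0 0 0 0.2; 0 -1 1 0 0 0 0.2; 0 -1 1 0 0 0 0.2")

```text
time: 2.23
tool_pos: [0.3785, -0.3245, 0.0149]
tcp_rot: [-3.12, -0.369, -0.0]
wrist_force: [-0.5, 3.5, 8.7]
width: 0.356
```

```bash
python3 mv.py 551.9 -424.2 100 13.5
```

```text
t 2.23 pos [ 378.5 -324.5   14.9] head 13.5 tilt 0.03 w 0.356 q [-43.   8. 123.   0.  49.  33.]
F [-0.5  3.5  8.7] shift [145.3 137.4 -85.1] turn [-0. -0. -0.]
```

arm_command(targets="0 0 0 0 0 0 0.1; 0 0 0 0 0 0 0; 0 0 -5 0 0 0 0; 0 0 -12 0 0 0 0; 0 0 -20 0 0 0 0; 0 0 -30 0 0 0 0; 0 0 -40 0 0 0 0; 0 0 -40 0 0 0 0")

```text
time: 2.9
tool_pos: [0.3799, -0.3261, 0.0564]
tcp_rot: [3.116, 0.369, 0.005]
wrist_force: [0.3, -0.3, -6.5]
width: 0.356
```

```bash
python3 mv.py 551.9 -424.2 55 13.5;  python3 - <<'E'
from h import *
im,d=bot.read_camera("scene");cv2.imwrite("pics/g2.png",cv2.resize(im[120:300,40:240],None,fx=3,fy=3))
E
```

```text
t 2.9 pos [ 379.9 -326.1   56.4] head 13.5 tilt 0.27 w 0.356 q [-43.   5. 122.   0.  53.  33.]
F [ 0.3 -0.3 -6.5] shift [144.3 135.6   2.3] turn [ 0.2 -0.1  0. ]
```

View pics/g2.png

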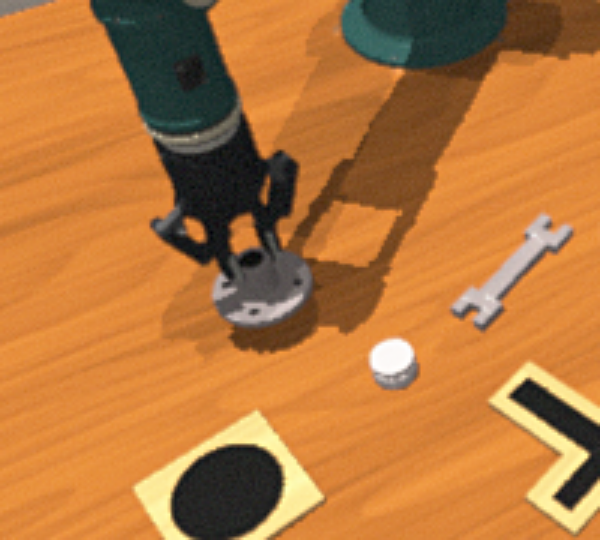

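The faceplate is lifted and level (6.5 N). Now carry it to its board.

arm_command(targets="10 9 0 0 0 0 0; 28 26 0 0 0 0 0; 50 47 0 0 0 0 0; 72 68 0 0 0 0 0; 94 88 0 0 0 0 0; 114 107 0 0 0 0 0; 130 122 0 0 0 0 0; 140 131 0 0 0 0 0; 144 135 0 0 0 0 0; 144 136 0 0 0 0 0")

```text
time: 3.78
tool_pos: [0.5507, -0.4233, 0.0528]
tcp_rot: [-3.119, -0.37, 0.001]
wrist_force: [-0.6, -0.6, -7.0]
width: 0.353
```

```bash
python3 mv.py 551.9 -424.2 25 13.5
```

```text
t 3.78 pos [ 550.7 -423.3   52.8] head 13.5 tilt 0.04 w 0.353 q [-40.  24.  97.   0.  59.  37.]
F [-0.6 -0.6 -7. ] shift [ 1.   1.2 27.8] turn [-0.  0.  0.]
```

arm_command(targets="0 0 8 0 0 0 0; 0 0 16 0 0 0 0; 0 1 22 0 0 0 0; 1 1 25 0 0 0 0; 1 1 26 0 0 0 0; 1 1 27 0 0 0 0; 1 1 28 0 0 0 0; 1 1 28 0 0 0 0")

```text
time: 4.45
tool_pos: [0.5514, -0.4241, 0.0259]
tcp_rot: [3.119, 0.37, 0.001]
wrist_force: [0.1, 0.0, -5.6]
width: 0.352
```

```bash
python3 mv.py 551.9 -424.2 23.9 13.5
```

```text
t 4.45 pos [ 551.4 -424.1   25.9] head 13.5 tilt 0.03 w 0.352 q [-40.  26.  98.   0.  56.  37.]
F [ 0.1  0.  -5.6] shift [0.4 0.3 2. ] turn [ 0. -0.  0.]
```

arm_command(targets="0 0 1 0 0 0 0; 0 0 2 0 0 0 0; 0 0 2 0 0 0 0; 0 0 2.5 0 0 0 0; 0 0 2.5 0 0 0 0")

```text
time: 4.87
tool_pos: [0.5516, -0.4242, 0.024]
tcp_rot: [3.119, 0.37, 0.001]
wrist_force: [-0.4, 0.2, -2.4]
width: 0.356
```

arm_command(targets="0 0 0.5 0 0 0 0.4; 0 0 0.5 0 0 0 0.5; 0 0 0 0 0 0 0.6; 0 0 0 0 0 0 0.8; 0 0 0 0 0 0 0.8; 0 0 -15 0 0 0 0.8; 0 0 -40 0 0 0 0.8; 0 0 -75 0 0 0 0.8; 0 0 -110 0 0 0 0.8; 0 0 -120 0 0 0 0.8")

```text
time: 5.7
tool_pos: [0.5546, -0.4266, 0.1519]
tcp_rot: [3.112, 0.369, 0.012]
wrist_force: [0.2, -0.7, 1.7]
width: 0.799
```

```bash
python3 mv.py 452.6 -99.4 120 115.8; python3 - <<'E'
from h import *
im,d=bot.read_camera("scene");cv2.imwrite("pics/g3.png",im)
E
```

```text
t 5.7 pos [ 554.6 -426.6  151.9] head 13.5 tilt 0.65 w 0.799 q [-40.  19.  93.   0.  67.  37.]
F [ 0.2 -0.7  1.7] shift [ -22.9 -342.3   28.6] turn [   0.7    0.2 -102.3]
```

View pics/g3.png

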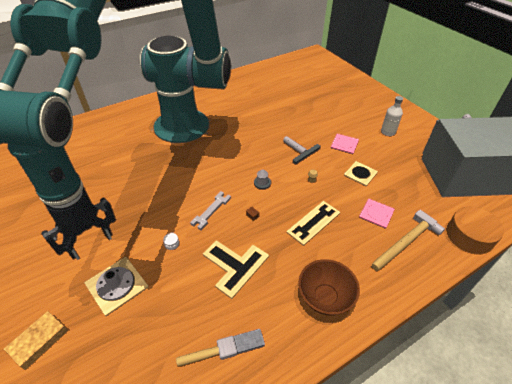

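The faceplate sits on its board at about (115,283). Next is the spanner.

arm_command(targets="-2 -25 3 0 0 -7 0.8; -4 -55 6 0 0 -14 0.8; -6 -92 9 0 0 -21 0.8; -9 -130 12 0 0 -28 0.8; -11 -167 15 0 0 -35 0.8; -13 -204 18 0 0 -42 0.8; -16 -240 21 0 0 -49 0.8; -19 -276 24 0 0 -56 0.8; -21 -308 26 0 0 -63 0.8; -23 -330 28 0 0 -70 0.8")

```text
time: 6.58
tool_pos: [0.4497, -0.1058, 0.1142]
tcp_rot: [-2.335, -2.099, 0.001]
wrist_force: [-0.2, -0.1, -0.8]
width: 0.796
```

```bash
python3 mv.py 452.6 -99.4 60 115.8
```

```text
t 6.58 pos [ 449.7 -105.8  114.2] head 83.9 tilt 0.13 w 0.796 q [-16.  -3. 123.   0.  61. -10.]
F [-0.2 -0.1 -0.8] shift [ 6.6  2.4 54.2] turn [ -0.1  -0.1 -31.9]
```

arm_command(targets="3 1 10 0 0 -7 0.8; 6 2 22 0 0 -14 0.8; 6 2 34 0 0 -21 0.7; 6 2 46 0 0 -28 0.6; 6 2 52 0 0 -32 0.6; 6 2 54 0 0 -32 0.6; 6 2 54 0 0 -32 0.6")

```text
time: 7.17
tool_pos: [0.4535, -0.1024, 0.0602]
tcp_rot: [-1.678, -2.654, 0.001]
wrist_force: [-0.4, -0.3, 0.1]
width: 0.604
```

```bash
python3 mv.py 452.6 -99.4 3 115.8; python3 - <<'E'
from h import *
im,d=bot.read_camera("scene");cv2.imwrite("pics/g4.png",cv2.resize(im[120:280,120:320],None,fx=4,fy=3))
E
```

```text
t 7.17 pos [ 453.5 -102.4   60.2] head 115.4 tilt 0.12 w 0.604 q [-16.   1. 125.   0.  54. -41.]
F [-0.4 -0.3  0.1] shift [ 3.   0.6 57.2] turn [-0.1 -0.1 -0.4]
```

View pics/g4.png

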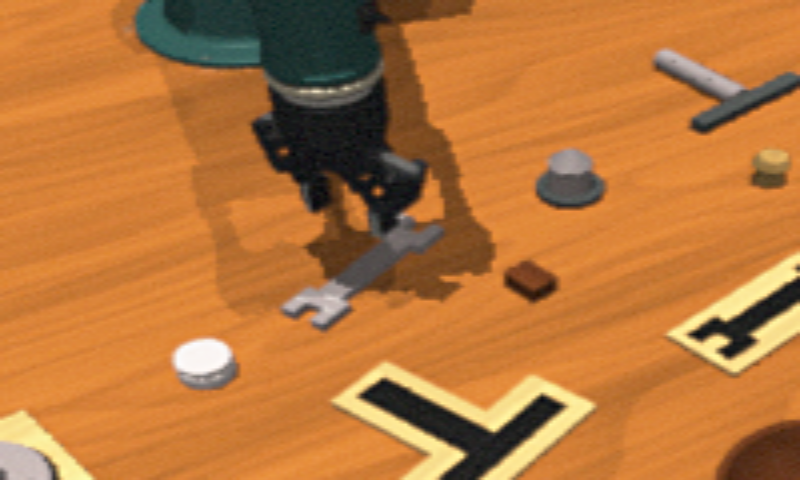

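arm_command(targets="2 0 12 0 0 -0.4 0.6; 3 1 26 0 0 -0.4 0.6; 3 1 40 0 0 -0.4 0.6; 3 1 50 0 0 -0.4 0.6; 3 1 55 0 0 -0.4 0.5; 3 1 57 0 0 -0.4 0.5; 3 1 57 0 0 -0.4 0.5")

```text
time: 7.8
tool_pos: [0.4541, -0.0996, 0.0041]
tcp_rot: [-1.667, -2.662, 0.0]
wrist_force: [0.7, -0.4, -0.4]
width: 0.496
```

```bash
python3 mv.py 452.6 -99.4 3 115.8
```

```text
t 7.8 pos [454.1 -99.6   4.1] head 115.9 tilt 0.02 w 0.496 q [-15.   6. 127.  -0.  47. -41.]
F [ 0.7 -0.4 -0.4] shift [ 0.9 -1.3  1.1] turn [-0.  -0.   0.1]
```

arm_command(targets="1 -1 1 0 0 0 0.4; 1 -1 1 0 0 0 0.3; 1 -1 1 0 0 0 0.2; 1 -1 1 0 0 0 0.1; 1 -1 1 0 0 0 0; 1 -1 1 0 0 0 0; 1 -1 1 0 0 0 0", newtons=60)

```text
time: 8.38
tool_pos: [0.4529, -0.0991, 0.0033]
tcp_rot: [1.667, 2.663, 0.0]
wrist_force: [-0.2, 0.1, -0.2]
width: 0.002
```

```bash
python3 mv.py 452.6 -99.4 50 115.8
```

```text
t 8.38 pos [452.9 -99.1   3.3] head 115.9 tilt 0.02 w 0.002 q [-15.   6. 127.   0.  47. -41.]
F [-0.2  0.1 -0.2] shift [ -0.1  -0.4 -46.7] turn [0.  0.  0.1]
```

```bash
python3 - <<'E'
from h import *
im,d=bot.read_camera("scene");cv2.imwrite("pics/g5.png",cv2.resize(im[140:270,150:300],None,fx=5,fy=4))
im,d=bot.read_camera("top");cv2.imwrite("pics/g5t.png",cv2.resize(im[130:260,230:380],None,fx=4,fy=4))
E
```

```text
(no output)
```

View pics/g5.png

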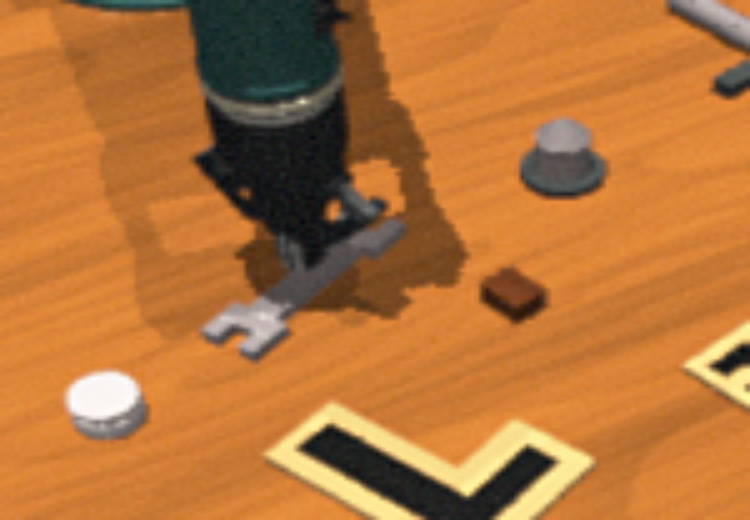

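View pics/g5t.png

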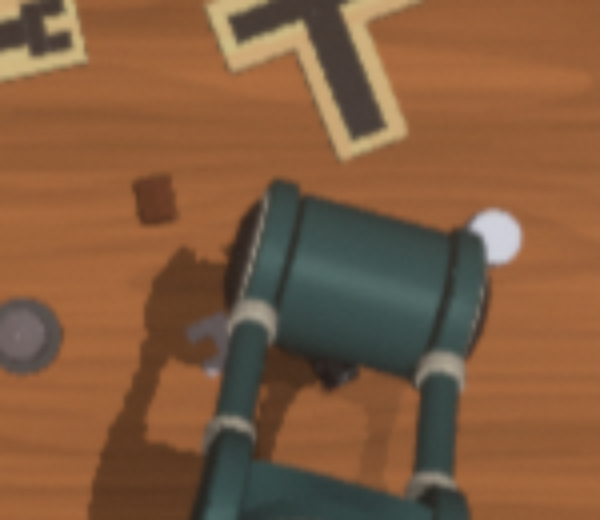

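```bash
python3 - <<'E'
from fit import *
cs=Cam("scene");im,d=bot.read_camera("scene")
s=bot.read_state()
def dr(im,p,poly,z,col):
    k=[np.cos(p[2]),np.sin(p[2])];xy=poly@np.array([[k[0],k[1]],[-k[1],k[0]]])+p[:2]
    q=cs.proj(np.c_[xy,np.full(len(xy),z)]);cv2.polylines(im,[np.int32(np.round(((q+.5)*5-.5)*16))],True,col,1,shift=4)
big=cv2.resize(im,None,fx=5,fy=5,interpolation=cv2.INTER_CUBIC)
dr(big,[.4526,-.0994,.4495],S,.012,(0,255,0))
dr(big,[*s["tool_pos"][:2],0],circ(.004),s["tool_pos"][2],(0,0,255))
dr(big,[.4325,.0987,0],circ(.029),.010,(0,255,0))
cv2.imwrite("pics/g6.png",big[850:1250,750:1450])
im0=np.load("scene0.npz")["im"];big=cv2.resize(im0,None,fx=5,fy=5,interpolation=cv2.INTER_CUBIC)
dr(big,[.4526,-.0994,.4495],S,.012,(0,255,0));cv2.imwrite("pics/g7.png",big[850:1250,750:1450])
E
```

```text
(no output)
```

View pics/g6.png

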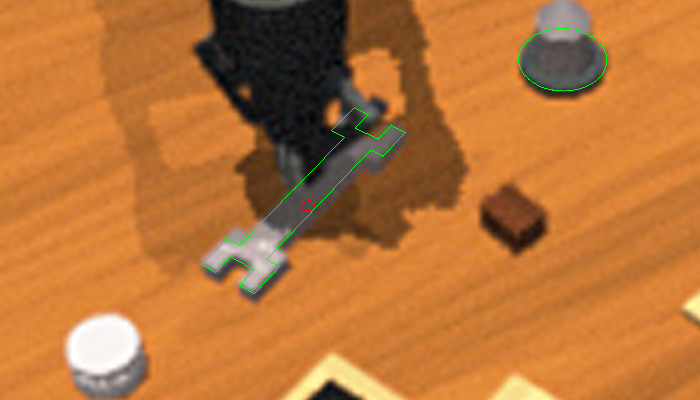

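View pics/g7.png

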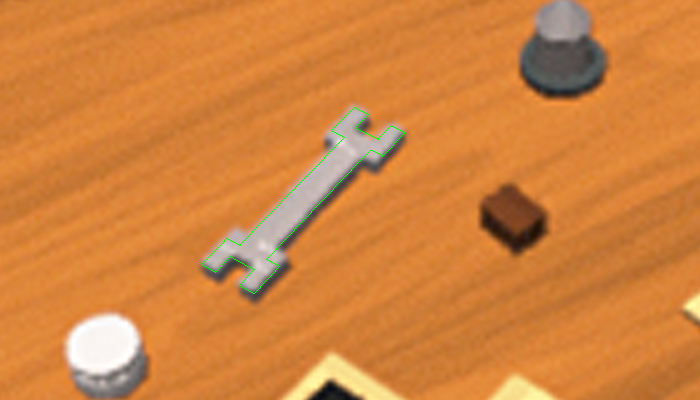

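```bash
python3 - <<'E'
from fit import *
cs=Cam("scene");im,d=bot.read_camera("scene")
print(d.shape)
for v in range(196,216):
    us=np.arange(198,224,2);P=cs.dep(np.c_[us,np.full(len(us),v)],d[v,us])
    print(v,' '.join('%4d'%round(z*1e3) for z in P[:,2]))
print(bot.read_state()["width"])
v,u=np.mgrid[180:225,190:245];P=cs.dep(np.c_[u.ravel(),v.ravel()],d[180:225,190:245].ravel())
hsv=cv2.cvtColor(im,cv2.COLOR_BGR2HSV)[180:225,190:245]
big=cv2.resize(im[170:225,185:245],None,fx=10,fy=10,interpolation=cv2.INTER_CUBIC);cv2.imwrite("pics/g8.png",big)
E
```

```text
(384, 512)
196    3    3    4   75   76   89   88   81   81   94  108  114  116
197   -3    3    0   73   74   81   86   82   83   99  100  108  112
198    0    1    0   67   70   72   80   76   89   95   99  853   14
199    1    2    0   -2   63   75   75   72   86   88   94   15   13
200   -1    0    4   -1   60   71   71   74   78   86   90   13   11
201    2    2    0    1   53   61   57   60   75   78   13   14   12
202   -2    1    3    0   51   54   54   55   72   15   11    9    9
203    2    0   -1    0   46   50   49   52   44   13   15   13    5
204    0    1    0    3   39   48   46   50   40   11   15    9    0
205    2   -2   -3    3    0   37   41   44   37   13   10    4    0
206   -2    0   -1    1    2   36   34   38   12   11    9    2   -2
207    1    2    0    2    1   29   36   34   11   13    3    0   -1
208    1    0    2   -1    0   11   30   11   13   12    2    3    2
209    1   -1    1   -2    4   12   10   12   12    7   -1   -1   -1
210   -2    1    1    1   12   11   15   12   11    3    3    2   -1
211    5    1    1   -1   11   14   15   11    8    5    0    0    0
212    0    2    1   15   11   12   13   11    2    1    2    2    3
213  853    1   -1   13   11   12   11    7    2    1    0    0    1
214    0    1   14   10   12   13   13    2    3    0   -1    1    2
215    1    3   15   10   15   14    5    0    1   -1    1    3    5
-0.007499794427754403
```

View pics/g8.png

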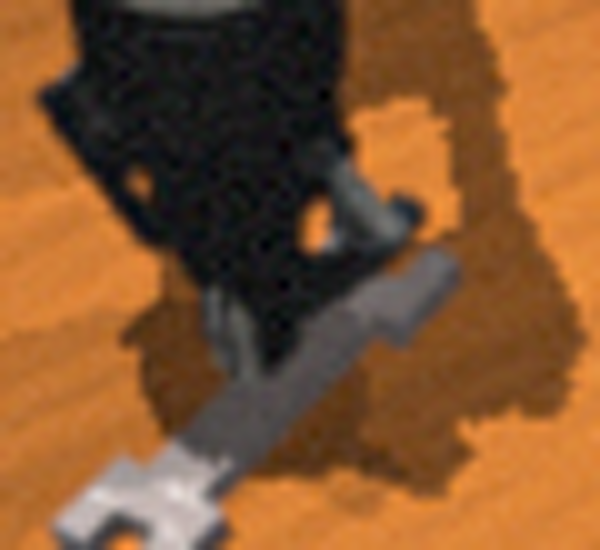

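```bash
python3 - <<'E'
from fit import *
cs=Cam("scene");im,d=bot.read_camera("scene");s=bot.read_state();print(s["tool_pos"])
for v,u in [(203,212),(205,212),(206,210),(207,210),(207,212),(208,210),(205,208)]:
    print(v,u,cs.dep([u,v],d[v,u]).round(3))
M=R.from_rotvec(s["tcp_rot"]).as_matrix();print(M.round(2))
for b in (0,19,30,40): print(b,cs.proj(s["tool_pos"]-M[:,2]*b/1e3).round(1))
E
```

```text
[ 0.45275092 -0.09910028  0.00316326]
203 212 [[ 0.467 -0.099  0.052]]
205 212 [[ 0.466 -0.099  0.043]]
206 210 [[ 0.462 -0.104  0.037]]
207 210 [[ 0.462 -0.105  0.033]]
207 212 [[ 0.466 -0.1    0.034]]
208 210 [[ 0.464 -0.106  0.03 ]]
205 208 [[ 0.457 -0.108  0.039]]
[[-0.44  0.9  -0.  ]
 [ 0.9   0.44  0.  ]
 [ 0.   -0.   -1.  ]]
0 [[211.2 210.7]]
19 [[210.6 206.6]]
30 [[210.3 204.2]]
40 [[210. 202.]]
```

arm_command(targets="0 0 -10 0 0 0 0; 0 0 -25 0 0 0 0; 0 0 -40 0 0 0 0; 0 0 -52 0 0 0 0; 0 0 -57 0 0 0 0; 0 0 -57 0 0 0 0; 0 0 -57 0 0 0 0")

```text
time: 9.22
tool_pos: [0.4529, -0.0991, 0.0605]
tcp_rot: [1.666, 2.662, 0.0]
wrist_force: [-0.8, -0.6, -0.2]
width: -0.003
```

```bash
cat > tip.py <<'E'
from fit import *
import sys
cs=Cam("scene");im,d=bot.read_camera("scene");s=bot.read_state();print(s["tool_pos"],s["width"])
v,u=np.mgrid[0:384,0:512];P=cs.dep(np.c_[u.ravel(),v.ravel()],d.ravel())
M=R.from_rotvec(s["tcp_rot"]).as_matrix();L=(P-s["tool_pos"])@M*1e3
ok=(np.abs(L[:,0])<30)&(np.abs(L[:,1])<70)&(P[:,2]>.022)&(L[:,2]>-110)&(L[:,2]<25)
Q=L[ok]
for a in range(-60,60,8):
    m=(Q[:,1]>=a)&(Q[:,1]<a+8)
    if m.any(): print("y",a,"n",m.sum(),"lowest z",np.sort(Q[m,2])[-3:].round(0),"x",Q[m][np.argsort(Q[m,2])[-3:],0].round(0))
c0=cs.proj(s["tool_pos"])[0].astype(int)
cv2.imwrite("pics/%s.png"%sys.argv[1],cv2.resize(im[c0[1]-50:c0[1]+30,c0[0]-50:c0[0]+50],None,fx=7,fy=7,interpolation=cv2.INTER_CUBIC))
E
python3 tip.py g9
```

```text
[ 0.45236483 -0.09901608  0.05986136] -0.00016588883795097824
y -60 n 6 lowest z [-107. -105.  -99.] x [-13. -12. -11.]
y -52 n 11 lowest z [-98. -94. -91.] x [-14. -13. -13.]
y -44 n 27 lowest z [-87. -83. -82.] x [-11. -10. -13.]
y -36 n 20 lowest z [-77. -76. -71.] x [-13. -14. -13.]
y -28 n 10 lowest z [-71. -68. -67.] x [-12. -11.  -7.]
y -20 n 13 lowest z [-70. -67. -37.] x [-11. -12.  -7.]
y -12 n 41 lowest z [-44. -44. -36.] x [ -8. -13. -11.]
y -4 n 33 lowest z [-32. -28. -27.] x [-12. -10. -11.]
y 4 n 52 lowest z [-28. -27. -25.] x [-12.  -6.  -7.]
y 12 n 66 lowest z [-36. -35. -33.] x [-1. -5.  5.]
y 20 n 17 lowest z [-75. -73. -68.] x [-13. -14. -12.]
y 28 n 14 lowest z [-78. -75. -72.] x [-13. -12. -13.]
y 36 n 14 lowest z [-85. -84. -79.] x [-12. -13. -12.]
y 44 n 12 lowest z [-97. -96. -91.] x [-12. -12. -12.]
y 52 n 5 lowest z [-107. -103. -100.] x [-12. -12. -13.]
```

View pics/g9.png

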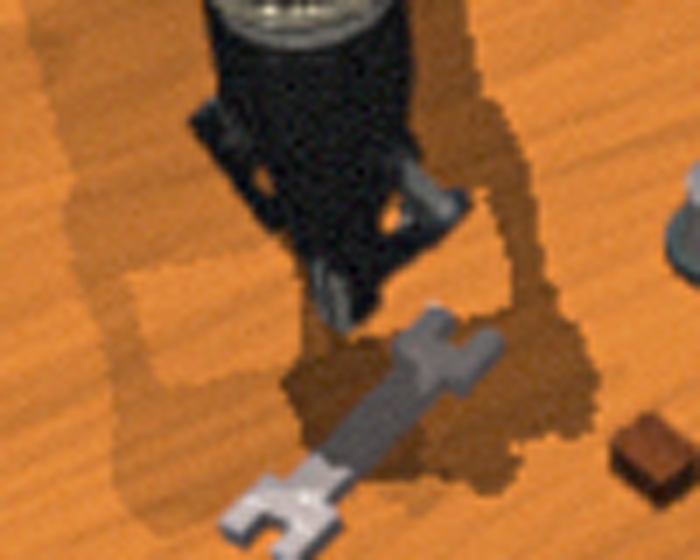

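The picture and depth show the shut fingertips about 27 mm behind the reported TCP. They closed above the shank, and the spanner did not move. I'll measure the tips again with the fingers open, then go deeper, watching the force.

arm_command(targets="0 0 0 0 0 0 0.2; 0 0 0 0 0 0 0.4; 0 0 0 0 0 0 0.45; 0 0 0 0 0 0 0.45; 0 0 0 0 0 0 0.45")

```text
time: 9.68
tool_pos: [0.4526, -0.099, 0.0599]
tcp_rot: [-1.667, -2.662, 0.0]
wrist_force: [0.8, -0.1, 0.3]
width: 0.446
```

```bash
python3 tip.py g10; python3 mv.py 452.6 -99.4 -10 115.8
```

```text
[ 0.45262605 -0.09906231  0.059944  ] 0.4489341231533999
y -60 n 15 lowest z [-77. -77. -73.] x [  8. -11. -11.]
y -52 n 44 lowest z [-73. -73. -70.] x [-13. -11. -12.]
y -44 n 15 lowest z [-72. -69. -68.] x [-12.  -8.  -6.]
y -36 n 8 lowest z [-44. -41. -36.] x [-7. -7. -7.]
y -28 n 64 lowest z [-28. -27. -24.] x [ -5. -10.   4.]
y -20 n 58 lowest z [-27. -26. -25.] x [ 7. -2. -6.]
y -12 n 7 lowest z [-103.  -98.  -98.] x [-12. -10. -11.]
y -4 n 5 lowest z [-101.  -99.  -97.] x [-10. -10. -10.]
y 12 n 21 lowest z [-50. -48. -43.] x [-10. -11. -11.]
y 20 n 91 lowest z [-31. -29. -26.] x [-11. -12.  -6.]
y 28 n 51 lowest z [-33. -32. -31.] x [-1. -5.  5.]
y 36 n 4 lowest z [-77. -76. -71.] x [ -6. -11. -11.]
y 44 n 31 lowest z [-72. -72. -70.] x [ -1. -13.  10.]
y 52 n 26 lowest z [-83. -83. -81.] x [  8. -10. -14.]
t 9.73 pos [452.6 -99.1  59.9] head 115.9 tilt 0.03 w 0.449 q [-15.   1. 125.  -0.  54. -41.]
F [-0. -0.  1.] shift [-0.3 -0.1 69.9] turn [-0.  -0.   0.1]
```

View pics/g10.png

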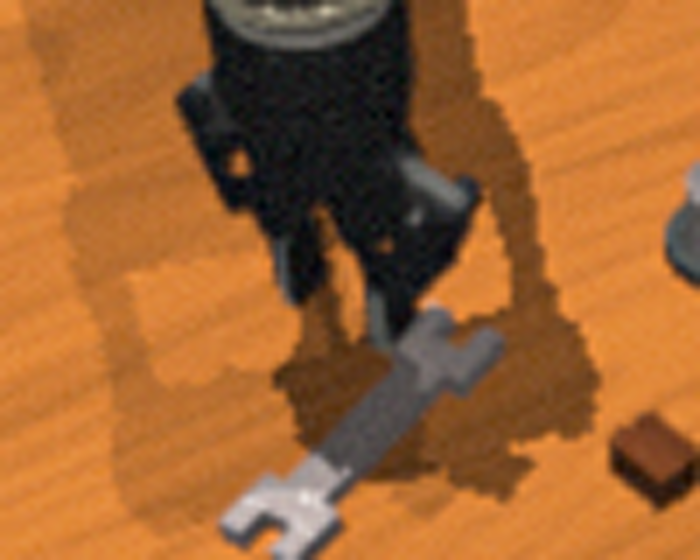

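arm_command(targets="0 0 15 0 0 0 0.45; 0 0 32 0 0 0 0.45; 0 0 48 0 0 0 0.45; 0 0 60 0 0 0 0.45; 0 0 66 0 0 0 0.45; 0 0 70 0 0 0 0.45; 0 0 72 0 0 0 0.45; 0 0 74 0 0 0 0.45")

```text
time: 10.4
tool_pos: [0.4533, -0.0993, -0.0135]
tcp_rot: [1.666, 2.662, 0.0]
wrist_force: [0.1, 0.4, 0.2]
width: 0.446
```

```bash
sed -i 's/>.022/>float(sys.argv[2])/' tip.py; python3 tip.py g11 .004| grep -v -e "-9.\." ; python3 mv.py 452.6 -99.4 -20 115.8
```

```text
[ 0.45317469 -0.0992207  -0.01366671] 0.449153433150184
y -60 n 15 lowest z [-84. -77. -77.] x [-12. -12.   8.]
y -52 n 34 lowest z [-78. -77. -70.] x [ -1. -13. -12.]
y -44 n 17 lowest z [-71. -67. -18.] x [ -6.  -7. -16.]
y -36 n 10 lowest z [-18. -18. -18.] x [-17. -14. -12.]
y -28 n 57 lowest z [-32. -31. -18.] x [-11. -12. -18.]
y -20 n 48 lowest z [-27. -26. -18.] x [  0.  -9. -10.]
y -12 n 34 lowest z [-25. -24. -23.] x [-3. -9. 14.]
y -4 n 27 lowest z [-25. -25. -24.] x [-21.  -5. -10.]
y 4 n 28 lowest z [-19. -19. -18.] x [-21.  -2. -14.]
y 12 n 16 lowest z [-75. -58. -18.] x [-12. -11.  29.]
y 20 n 85 lowest z [-28. -25. -18.] x [-11.  -7.   5.]
y 28 n 41 lowest z [-36. -35. -32.] x [-0. -6. -7.]
y 36 n 5 lowest z [-81. -77. -76.] x [-11. -11. -12.]
y 44 n 21 lowest z [-75. -74. -18.] x [  4. -14. -16.]
y 52 n 20 lowest z [-87. -84. -80.] x [  8. -13.  -9.]
t 10.45 pos [453.2 -99.2 -13.7] head 115.9 tilt 0.04 w 0.449 q [-15.   7. 128.   0.  45. -41.]
F [0.3 0.3 0.5] shift [ 0.1 -0.6  6.3] turn [0.  0.  0.1]
```

View pics/g11.png

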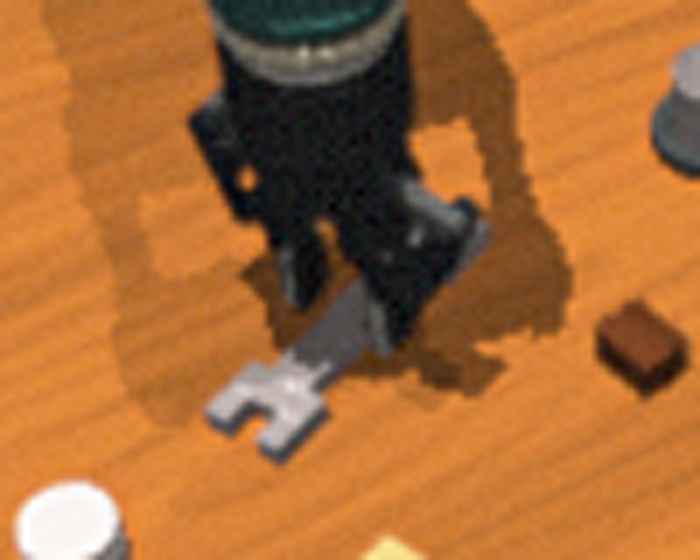

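arm_command(targets="0 0 2 0 0 0 0.45; 0 0 4 0 0 0 0.45; 0 0 6 0 0 0 0.45; 0 0 6.5 0 0 0 0.45; 0 0 6.5 0 0 0 0.45")

```text
time: 10.87
tool_pos: [0.4526, -0.0991, -0.0204]
tcp_rot: [-1.667, -2.663, 0.0]
wrist_force: [-0.1, 0.7, 0.2]
width: 0.45
```

arm_command(targets="0 0 0 0 0 0 0.35; 0 0 0 0 0 0 0.25; 0 0 0 0 0 0 0.2; 0 0 0 0 0 0 0.15; 0 0 0 0 0 0 0.1; 0 0 0 0 0 0 0; 0 0 0 0 0 0 0; 0 0 0 0 0 0 0")

```text
time: 11.53
tool_pos: [0.453, -0.0991, -0.02]
tcp_rot: [1.667, 2.663, 0.0]
wrist_force: [-1.0, -0.2, 6.2]
width: 0.211
```

arm_command(targets="0 0 -4 0 0 0 0; 0 0 -12 0 0 0 0; 0 0 -22 0 0 0 0; 0 0 -34 0 0 0 0; 0 0 -44 0 0 0 0; 0 0 -50 0 0 0 0; 0 0 -50 0 0 0 0")

```text
time: 12.12
tool_pos: [0.4545, -0.0996, 0.0318]
tcp_rot: [1.665, 2.66, 0.002]
wrist_force: [0.6, 0.2, -2.6]
width: 0.211
```

```bash
python3 tip.py g12 .012|head -1 ; python3 mv.py 654.1 141.6 30 102.9
```

```text
[ 0.4537998  -0.09939854  0.0308687 ] 0.21119399763670793
t 12.17 pos [453.8 -99.4  30.9] head 115.9 tilt 0.15 w 0.211 q [-15.   3. 127.  -0.  50. -41.]
F [ 0.  -0.7 -2. ] shift [129.3 285.5   1.2] turn [ 0.1  0.1 13. ]
```

View pics/g12.png

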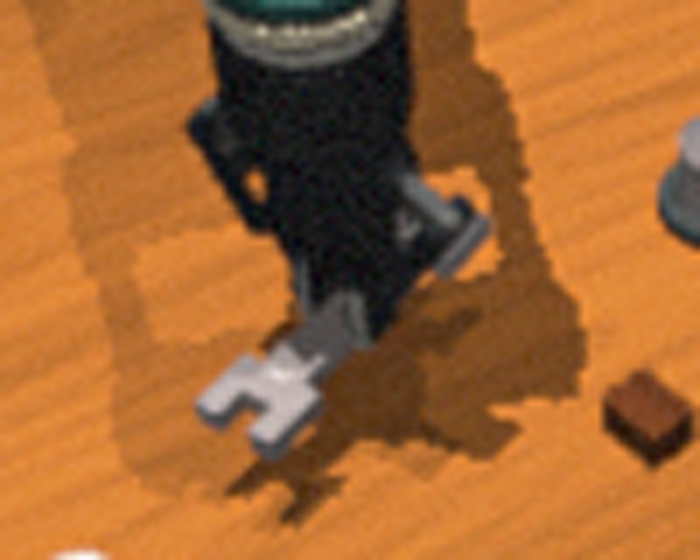

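The spanner is held level (2.2 N). Carry it to its board.

arm_command(targets="8 17 0 0 0 1.5 0; 20 45 0 0 0 3 0; 36 80 0 0 0 5 0; 53 117 0 0 0 6.5 0; 70 154 0 0 0 8 0; 87 191 0 0 0 9.5 0; 103 226 0 0 0 11 0; 117 258 0 0 0 12 0; 126 278 0 0 0 13 0; 129 285 0 0 0 13 0")

```text
time: 13.0
tool_pos: [0.6547, 0.1446, 0.0289]
tcp_rot: [1.955, 2.459, 0.002]
wrist_force: [0.4, -0.5, -0.1]
width: 0.213
```

```bash
python3 mv.py 654.1 141.6 -8 102.9
```

```text
t 13.0 pos [654.7 144.6  28.9] head 103.0 tilt 0.08 w 0.213 q [ 10.  24. 101.   0.  55.  -3.]
F [ 0.4 -0.5 -0.1] shift [-2.9 -1.3 36.9] turn [ 0.1 -0.   0.1]
```

arm_command(targets="-2 -1 10 0 0 0 0; -2 -1 20 0 0 0 0; -2 -1 28 0 0 0 0; -2 -1 33 0 0 0 0; -2 -1 36 0 0 0 0; -2 -1 37 0 0 0 0; -2 -1 37 0 0 0 0")

```text
time: 13.58
tool_pos: [0.6517, 0.1386, -0.0077]
tcp_rot: [-1.958, -2.456, 0.001]
wrist_force: [0.1, 0.5, -1.1]
width: 0.21
```

```bash
python3 mv.py 654.1 141.6 -11 102.9;python3 tip.py g13 .012|head -1
```

```text
t 13.58 pos [651.7 138.6  -7.7] head 102.9 tilt 0.04 w 0.21 q [ 10.  26. 103.  -0.  52.  -3.]
F [ 0.1  0.5 -1.1] shift [2.4 3.  3.3] turn [-0. -0. -0.]
[ 0.65227351  0.13884175 -0.00711121] 0.21271539122829197
```

View pics/g13.png

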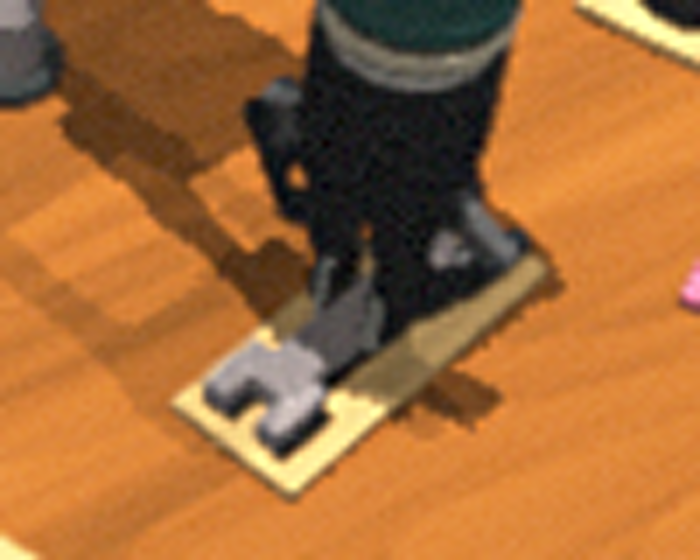

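arm_command(targets="1 2 0 0 0 0 0; 2 3 1 0 0 0 0; 2 3 2 0 0 0 0; 2 3 3 0 0 0 0; 2 3 3.5 0 0 0 0; 2 3 4 0 0 0 0; 2 3 4 0 0 0 0")

```text
time: 14.22
tool_pos: [0.6547, 0.1421, -0.0109]
tcp_rot: [-1.957, -2.457, -0.0]
wrist_force: [-1.0, 0.1, 1.4]
width: 0.213
```

```bash
python3 mv.py 654.1 141.6 -11 102.9
```

```text
t 14.22 pos [654.7 142.1 -10.9] head 102.9 tilt 0.01 w 0.213 q [ 10.  26. 102.   0.  52.  -3.]
F [-1.   0.1  1.4] shift [-0.3 -0.7  0.1] turn [-0. -0.  0.]
```

Contact with the board. Release and rise.

arm_command(targets="0 0 0 0 0 0 0.25; 0 0 0 0 0 0 0.35; 0 0 0 0 0 0 0.45; 0 0 0 0 0 0 0.5; 0 0 -8 0 0 0 0.5; 0 0 -25 0 0 0 0.5; 0 0 -55 0 0 0 0.5; 0 0 -90 0 0 0 0.6; 0 0 -115 0 0 0 0.7; 0 0 -125 0 0 0 0.8")

```text
time: 15.05
tool_pos: [0.658, 0.1425, 0.1199]
tcp_rot: [1.954, 2.453, 0.01]
wrist_force: [0.9, 0.6, 2.3]
width: 0.799
```

```bash
python3 mv.py 432.5 98.7 90 102.9; python3 - <<'E'
from h import *
im,d=bot.read_camera("scene");cv2.imwrite("pics/g14.png",im)
E
```

```text
t 15.05 pos [658.  142.5 119.9] head 102.9 tilt 0.49 w 0.799 q [10. 18. 98.  0. 64. -3.]
F [0.9 0.6 2.3] shift [   7.7 -229.9   27.9] turn [0.5 0.  0. ]
```

View pics/g14.png

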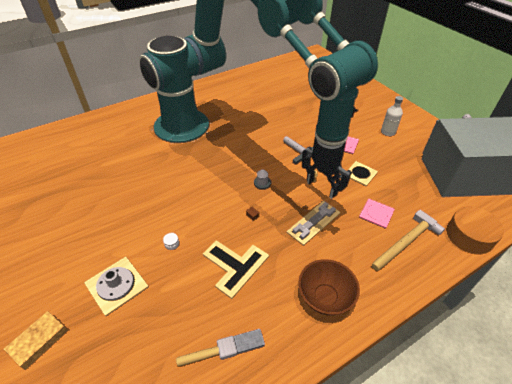

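arm_command(targets="1 -20 2 0 0 0 0.8; 2 -48 4 0 0 0 0.8; 3 -84 7 0 0 0 0.8; 4 -120 10 0 0 0 0.8; 5 -155 12 0 0 0 0.8; 6 -186 14 0 0 0 0.8; 7 -210 15 0 0 0 0.8; 7 -225 15 0 0 0 0.8; 7 -230 15 0 0 0 0.8; 7 -230 15 0 0 0 0.8")

```text
time: 15.93
tool_pos: [0.4272, 0.097, 0.0977]
tcp_rot: [-1.957, -2.456, 0.002]
wrist_force: [1.0, 0.3, 0.3]
width: 0.803
```

```bash
python3 mv.py 432.5 98.7 -3 102.9
```

```text
t 15.93 pos [427.2  97.   97.7] head 102.9 tilt 0.1 w 0.803 q [ 10.  -5. 126.   0.  59.  -3.]
F [1.  0.3 0.3] shift [  0.4   5.7 100.7] turn [-0.1 -0.   0. ]
```

arm_command(targets="0 2 5 0 0 0 0.8; 0 4 15 0 0 0 0.8; 0 4 28 0 0 0 0.8; 0 4 40 0 0 0 0.8; 0 4 46 0 0 0 0.8; 0 4 48 0 0 0 0.8; 0 4 48 0 0 0 0.8")

```text
time: 16.52
tool_pos: [0.4327, 0.0982, 0.0496]
tcp_rot: [-1.957, -2.456, 0.002]
wrist_force: [0.3, 0.4, 1.2]
width: 0.803
```

```bash
python3 mv.py 432.5 98.7 -3 102.9; python3 tip.py g15 .07
```

```text
t 16.52 pos [432.7  98.2  49.6] head 102.9 tilt 0.11 w 0.803 q [ 10.  -1. 128.   0.  53.  -3.]
F [0.3 0.4 1.2] shift [ 0.5 -0.  52.6] turn [-0.1 -0.   0. ]
[0.43317845 0.09831245 0.05030963] 0.7993378791564514
y -60 n 43 lowest z [-78. -77. -73.] x [-6. -8. -5.]
y -52 n 11 lowest z [-52. -49. -45.] x [-7. -7. -8.]
y -44 n 36 lowest z [-34. -33. -33.] x [-11. -10.   3.]
y -36 n 53 lowest z [-32. -32. -31.] x [ 6.  1. -4.]
y -28 n 9 lowest z [-95. -93. -93.] x [-15.  -9. -16.]
y -20 n 8 lowest z [-104.  -99.  -95.] x [-13. -10. -10.]
y -12 n 9 lowest z [-98. -97. -96.] x [-10. -10. -12.]
y -4 n 4 lowest z [-104.  -99.  -98.] x [-11. -10. -10.]
y 4 n 2 lowest z [-103.  -95.] x [-12.  -9.]
y 12 n 3 lowest z [-109. -108. -106.] x [-15. -17. -19.]
y 20 n 20 lowest z [-93. -91. -90.] x [  1.   9. -17.]
y 28 n 50 lowest z [-45. -41. -38.] x [-10. -10. -11.]
y 36 n 46 lowest z [-33. -33. -29.] x [-11.  -1.  -6.]
y 44 n 26 lowest z [-41. -39. -39.] x [ 3. -1. -8.]
y 52 n 16 lowest z [-80. -77. -76.] x [-11. -12. -12.]
```

View pics/g15.png

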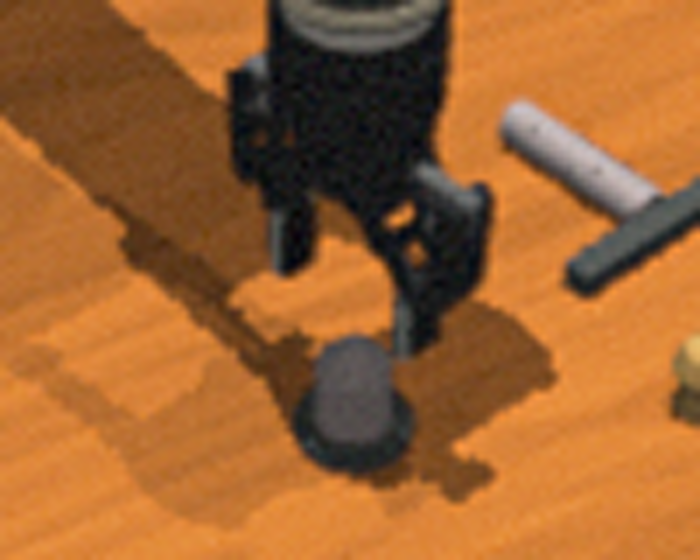

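arm_command(targets="0 0 8 0 0 0 0.8; 0 0 22 0 0 0 0.8; 0 0 38 0 0 0 0.8; 0 0 50 0 0 0 0.8; 0 0 56 0 0 0 0.8; 0 0 59 0 0 0 0.8; 0 0 59 0 0 0 0.8")

```text
time: 17.15
tool_pos: [0.4327, 0.0982, -0.0087]
tcp_rot: [-1.957, -2.457, 0.001]
wrist_force: [0.0, 0.2, 0.3]
width: 0.801
```

```bash
python3 mv.py 432.5 98.7 -10 102.9
```

```text
t 17.15 pos [432.7  98.2  -8.7] head 102.9 tilt 0.04 w 0.801 q [ 10.   5. 130.   0.  45.  -3.]
F [0.  0.2 0.3] shift [ 0.5 -0.1  1.3] turn [-0. -0.  0.]
```

arm_command(targets="0 0 0 0 0 0 0.65; 0 0 0 0 0 0 0.5; 0 0 0 0 0 0 0.4; 0 0 0 0 0 0 0.3; 0 0 0 0 0 0 0.2; 0 0 0 0 0 0 0; 0 0 0 0 0 0 0; 0 0 0 0 0 0 0")

```text
time: 17.82
tool_pos: [0.4337, 0.0984, -0.0072]
tcp_rot: [1.957, 2.456, 0.002]
wrist_force: [-1.7, -0.7, 5.6]
width: 0.407
```

arm_command(targets="0 0 -4 0 0 0 0; 0 0 -12 0 0 0 0; 0 0 -22 0 0 0 0; 0 0 -34 0 0 0 0; 0 0 -42 0 0 0 0; 0 0 -45 0 0 0 0; 0 0 -45 0 0 0 0")

```text
time: 18.4
tool_pos: [0.434, 0.0984, 0.0381]
tcp_rot: [1.956, 2.456, 0.003]
wrist_force: [1.4, 0.8, -3.2]
width: 0.401
```

```bash
python3 mv.py 570.1 407.2 45 102.9;python3 tip.py g16 .07|head -1
```

```text
t 18.4 pos [434.   98.4  38.1] head 102.9 tilt 0.16 w 0.401 q [ 10.   0. 128.  -0.  51.  -3.]
F [ 1.4  0.8 -3.2] shift [270.6 201.6  -6.4] turn [0.2 0.  0. ]
[0.43333179 0.09830136 0.03728724] 0.4067674819463062
```

View pics/g16.png

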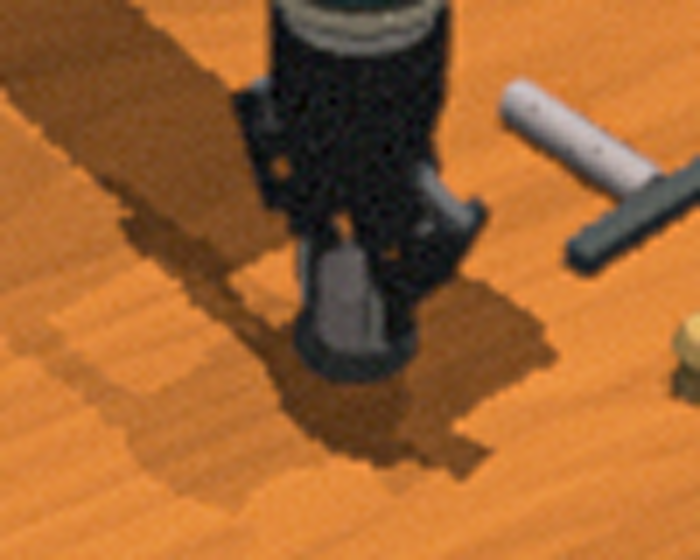

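arm_command(targets="12 9 -8 0 0 0 0; 38 28 -18 0 0 0 0; 70 52 -26 0 0 0 0; 102 76 -30 0 0 0 0; 134 100 -30 0 0 0 0; 166 124 -30 0 0 0 0; 198 147 -30 0 0 0 0; 228 170 -30 0 0 0 0; 254 189 -30 0 0 0 0; 268 200 -28 0 0 0 0")

```text
time: 19.28
tool_pos: [0.5689, 0.408, 0.0638]
tcp_rot: [-1.955, -2.458, -0.002]
wrist_force: [0.7, 0.4, -3.0]
width: 0.401
```

```bash
python3 mv.py 570.1 407.2 10 102.9
```

```text
t 19.28 pos [568.9 408.   63.8] head 103.0 tilt 0.09 w 0.401 q [34. 24. 96.  0. 60. 21.]
F [ 0.7  0.4 -3. ] shift [-1.1  1.  53.8] turn [ 0.1 -0.1  0.1]
```

arm_command(targets="0 0 10 0 0 0 0; 0 0 24 0 0 0 0; 0 0 38 0 0 0 0; 0 0 48 0 0 0 0; 0 0 54 0 0 0 0; 0 0 57 0 0 0 0; 0 0 58 0 0 0 0; 0 0 58 0 0 0 0")

```text
time: 19.95
tool_pos: [0.5681, 0.4038, 0.0068]
tcp_rot: [1.958, 2.457, 0.0]
wrist_force: [-0.4, -0.0, -2.1]
width: 0.406
```

```bash
python3 mv.py 570.1 407.2 1 102.9;python3 tip.py g17 .07|head -1
```

```text
t 19.95 pos [568.1 403.8   6.8] head 102.9 tilt 0.01 w 0.406 q [33. 27. 98.  0. 54. 20.]
F [-0.4 -0.  -2.1] shift [2.9 2.8 5.8] turn [ 0. -0. -0.]
[0.56845941 0.40416801 0.00739275] 0.4014394839102895
```

View pics/g17.png

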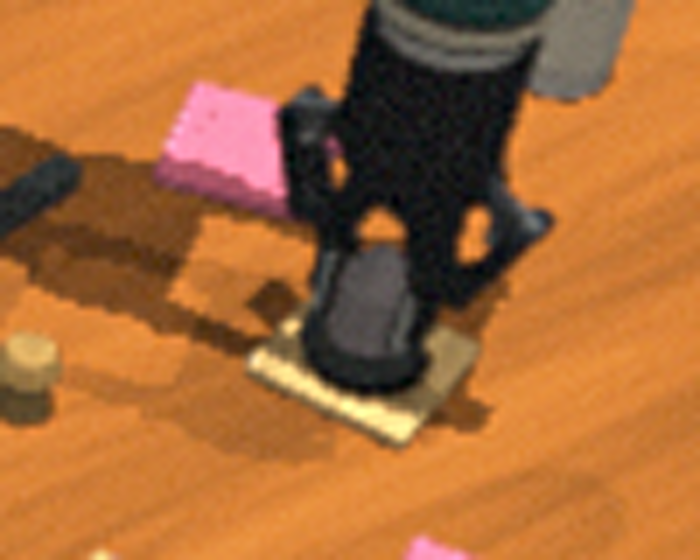

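arm_command(targets="1 2 0 0 0 0 0; 2.5 3.5 1 0 0 0 0; 2.5 3.5 2 0 0 0 0; 2.5 3.5 3 0 0 0 0; 2.5 3.5 4 0 0 0 0; 2.5 3.5 5 0 0 0 0; 2.5 3.5 5.5 0 0 0 0; 2.5 3.5 6 0 0 0 0")

```text
time: 20.67
tool_pos: [0.5707, 0.4074, 0.0019]
tcp_rot: [-1.957, -2.457, 0.0]
wrist_force: [-4.4, -1.5, 7.9]
width: 0.404
```

```bash
python3 mv.py 570.9 406.8 1 102.9
```

```text
t 20.67 pos [570.7 407.4   1.9] head 102.9 tilt 0.01 w 0.404 q [33. 28. 98.  0. 54. 21.]
F [-4.4 -1.5  7.9] shift [-0.6  0.   0.9] turn [-0.  0.  0.]
```

Down on the board. Release, then go straight up clear of the tip.

arm_command(targets="0 0 -0.5 0 0 0 0.45; 0 0 -0.5 0 0 0 0.55; 0 0 -0.5 0 0 0 0.65; 0 0 -0.5 0 0 0 0.75; 0 0 -8 0 0 0 0.75; 0 0 -25 0 0 0 0.75; 0 0 -55 0 0 0 0.75; 0 0 -90 0 0 0 0.75; 0 0 -112 0 0 0 0.75; 0 0 -120 0 0 0 0.75")

```text
time: 21.5
tool_pos: [0.5737, 0.4093, 0.127]
tcp_rot: [1.956, 2.455, 0.013]
wrist_force: [0.8, -0.3, 0.0]
width: 0.751
```

```bash
python3 mv.py 361.8 300.3 60 10; python3 - <<'E'
from h import *
im,d=bot.read_camera("scene");cv2.imwrite("pics/g18.png",cv2.resize(im[80:280,220:470],None,fx=3,fy=3))
E
```

```text
t 21.5 pos [573.7 409.3 127. ] head 102.9 tilt 0.51 w 0.751 q [33. 21. 93. -0. 65. 21.]
F [ 0.8 -0.3  0. ] shift [ -59.1 -231.4   64.8] turn [ 0.2 -0.5 92.9]
```

View pics/g18.png

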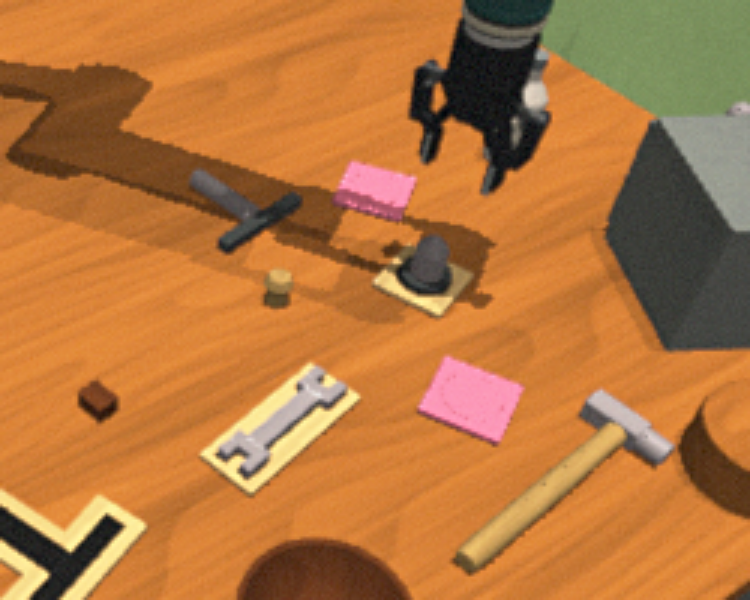

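arm_command(targets="-4 -15 0 0 0 7 0.7; -10 -40 4 0 0 14 0.7; -19 -73 12 0 0 21 0.7; -28 -110 20 0 0 28 0.7; -37 -145 28 0 0 35 0.7; -46 -178 36 0 0 42 0.7; -53 -206 44 0 0 49 0.7; -57 -222 50 0 0 56 0.7; -59 -230 54 0 0 63 0.7; -59 -231 56 0 0 70 0.7")

```text
time: 22.38
tool_pos: [0.3547, 0.2956, 0.0617]
tcp_rot: [3.013, 0.881, -0.009]
wrist_force: [-0.9, -0.7, -0.3]
width: 0.698
```

```bash
python3 mv.py 361.8 300.3 55 10
```

```text
t 22.38 pos [354.7 295.6  61.7] head 32.6 tilt 0.35 w 0.698 q [ 37.   1. 125.   0.  55.  94.]
F [-0.9 -0.7 -0.3] shift [ 8.5 -0.2  6.7] turn [ 0.1  0.3 22.6]
```

arm_command(targets="3 0 2 0 0 7 0.6; 5 0 4 0 0 14 0.5; 5 0 6 0 0 20 0.5; 5 0 6 0 0 22.6 0.5; 5 0 6 0 0 22.6 0.5; 5 0 6 0 0 22.6 0.5")

```text
time: 22.88
tool_pos: [0.362, 0.3002, 0.0574]
tcp_rot: [3.127, 0.285, -0.003]
wrist_force: [-0.8, 0.2, 0.2]
width: 0.501
```

```bash
python3 mv.py 361.8 300.3 -10 10; python3 tip.py g19 .035
python3 - <<'E'
from fit import *
im,d=bot.read_camera("top");cv2.imwrite("pics/g19t.png",cv2.resize(im[150:290,110:260],None,fx=4,fy=4))
E
```

```text
t 22.88 pos [362.  300.2  57.4] head 10.4 tilt 0.14 w 0.501 q [ 37.   2. 125.   0.  54. 116.]
F [-0.8  0.2  0.2] shift [-0.1 -0.2 67.4] turn [0.1 0.1 0.4]
[0.3622191  0.30038773 0.05768751] 0.4981212284065012
y -60 n 13 lowest z [-89. -87. -82.] x [ 9. 12. 12.]
y -52 n 25 lowest z [-79. -76. -69.] x [12. 12. 11.]
y -44 n 8 lowest z [-74. -71. -70.] x [ 7. 11.  7.]
y -36 n 9 lowest z [-56. -45. -35.] x [7. 9. 5.]
y -28 n 75 lowest z [-26. -24. -23.] x [  0.   5. -11.]
y -20 n 31 lowest z [-39. -37. -33.] x [-0.  1. -4.]
y -12 n 5 lowest z [-104.  -98.  -96.] x [9. 9. 9.]
y -4 n 3 lowest z [-105. -102.  -99.] x [12. 11.  9.]
y 12 n 9 lowest z [-92. -90. -87.] x [  1. -12.  15.]
y 20 n 53 lowest z [-28. -25. -24.] x [ 7.  8. -1.]
y 28 n 52 lowest z [-35. -34. -31.] x [4. 8. 7.]
y 36 n 11 lowest z [-41. -36. -35.] x [-3. -4.  1.]
y 44 n 16 lowest z [-76. -75. -70.] x [13.  2. 11.]
y 52 n 29 lowest z [-76. -74. -74.] x [14. -1.  4.]
```

View pics/g19.png

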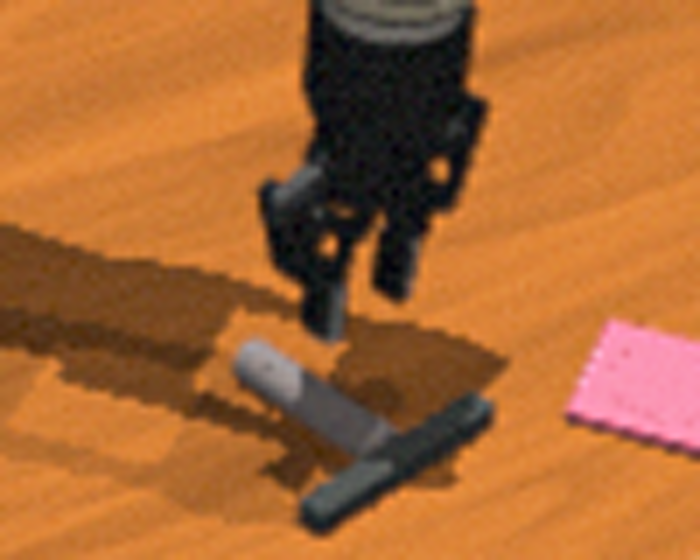

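View pics/g19t.png

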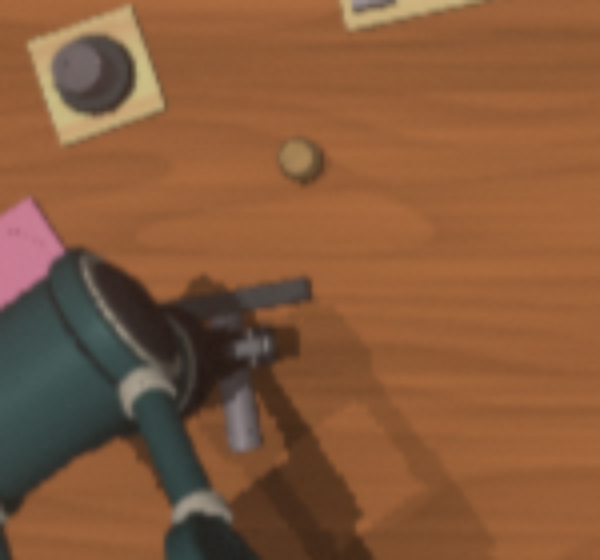

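arm_command(targets="0 0 10 0 0 0.3 0.5; 0 0 26 0 0 0.4 0.5; 0 0 42 0 0 0.4 0.5; 0 0 56 0 0 0.4 0.5; 0 0 66 0 0 0.4 0.5; 0 0 72 0 0 0.4 0.5; 0 0 75 0 0 0.4 0.5; 0 0 76 0 0 0.4 0.5; 0 0 76 0 0 0.4 0.5")

```text
time: 23.73
tool_pos: [0.3632, 0.3012, -0.0172]
tcp_rot: [-3.13, -0.271, -0.0]
wrist_force: [-0.2, 0.0, 0.0]
width: 0.497
```

```bash
python3 mv.py 361.8 300.3 -20 10
```

```text
t 23.73 pos [363.2 301.2 -17.2] head 9.9 tilt 0.02 w 0.497 q [ 37.   9. 127.   0.  44. 117.]
F [-0.2  0.   0. ] shift [-1.6  0.6  2.8] turn [-0.  -0.  -0.1]
```

arm_command(targets="-1.5 0.5 2 0 0 0 0.45; -1.5 0.5 2 0 0 0 0.4; -1.5 0.5 2 0 0 0 0.35; -1.5 0.5 2 0 0 0 0.3; -1.5 0.5 2 0 0 0 0.2; -1.5 0.5 2 0 0 0 0.1; -1.5 0.5 2 0 0 0 0; -1.5 0.5 2 0 0 0 0; -1.5 0.5 2 0 0 0 0", newtons=100)

```text
time: 24.48
tool_pos: [0.3619, 0.301, -0.0183]
tcp_rot: [-3.129, -0.271, -0.001]
wrist_force: [-2.8, 1.7, 6.0]
width: 0.247
```

arm_command(targets="0 0 -3 0 0 0 0; 0 0 -8 0 0 0 0; 0 0 -16 0 0 0 0; 0 0 -26 0 0 0 0; 0 0 -38 0 0 0 0; 0 0 -48 0 0 0 0; 0 0 -52 0 0 0 0; 0 0 -52 0 0 0 0")

```text
time: 25.15
tool_pos: [0.3628, 0.3011, 0.0344]
tcp_rot: [-3.128, -0.271, -0.005]
wrist_force: [0.0, 0.4, -6.0]
width: 0.241
```

```bash
python3 mv.py 654.5 -134.7 50 21; python3 tip.py g20 .035|head -1
```

```text
t 25.15 pos [362.8 301.1  34.4] head 9.9 tilt 0.2 w 0.241 q [ 37.   4. 126.  -0.  51. 117.]
F [ 0.   0.4 -6. ] shift [212.4 479.4 -15.6] turn [ -0.1  -0.2 -11.1]
[0.36223901 0.30063697 0.03356588] 0.24109178998635766
```

View pics/g20.png

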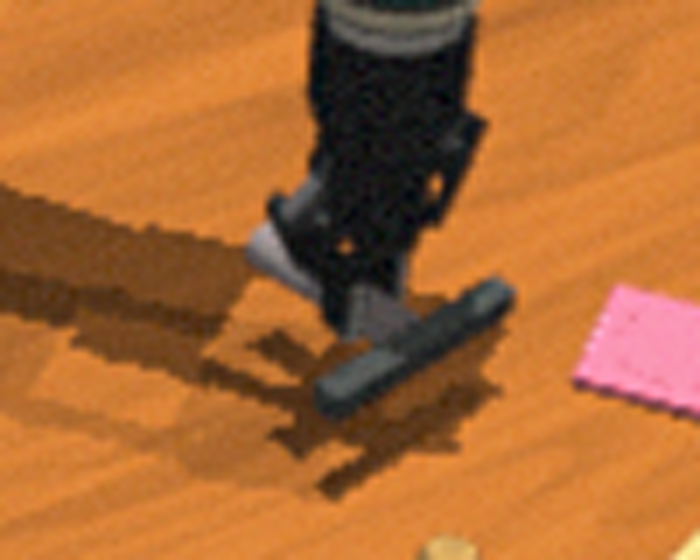

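arm_command(targets="4 9 -6 0 0 0 0; 13 30 -14 0 0 -1 0; 26 59 -19 0 0 -2 0; 39 89 -20 0 0 -3 0; 53 119 -20 0 0 -4 0; 67 151 -20 0 0 -5 0; 81 183 -20 0 0 -6 0; 95 215 -20 0 0 -7 0; 109 247 -20 0 0 -8 0; 123 278 -20 0 0 -9 0")

```text
time: 26.03
tool_pos: [0.5305, 0.0451, 0.052]
tcp_rot: [3.099, 0.517, -0.003]
wrist_force: [0.2, 0.8, -6.2]
width: 0.241
```

```bash
python3 mv.py 654.5 -134.7 40 21
```

```text
t 26.03 pos [530.5  45.1  52. ] head 18.9 tilt 0.1 w 0.241 q [  2.   9. 118.  -0.  54.  73.]
F [ 0.2  0.8 -6.2] shift [ 59.  210.3  11.8] turn [-0.   0.1 -2.1]
```

arm_command(targets="9 31 0 0 0 -0.5 0; 18 62 0 0 0 -1 0; 26 93 0 0 0 -1.5 0; 34 122 0 0 0 -2 0; 42 150 0 0 0 -2 0; 49 175 0 0 0 -2 0; 54 194 0 0 0 -2 0; 57 204 2 0 0 -2 0; 58 208 4 0 0 -2 0; 58 208 5 0 0 -2 0")

```text
time: 26.87
tool_pos: [0.652, -0.131, 0.0463]
tcp_rot: [-3.089, -0.568, 0.003]
wrist_force: [-0.2, 0.1, -6.0]
width: 0.242
```

```bash
python3 mv.py 654.5 -134.7 -8 21
```

```text
t 26.87 pos [ 652.  -131.    46.3] head 20.8 tilt 0.14 w 0.242 q [-14.  22. 101.   0.  57.  56.]
F [-0.2  0.1 -6. ] shift [ 1.1  4.5 54.3] turn [-0.1  0.1 -0.2]
```

arm_command(targets="1 2 8 0 0 -0.2 0; 1 3 20 0 0 -0.2 0; 1 3 32 0 0 -0.2 0; 1 3 40 0 0 -0.2 0; 1 3 45 0 0 -0.2 0; 1 3 47 0 0 -0.2 0; 1 3 48 0 0 -0.2 0; 1 3 48 0 0 -0.2 0")

```text
time: 27.53
tool_pos: [0.6551, -0.1328, -0.0004]
tcp_rot: [3.088, 0.576, 0.0]
wrist_force: [1.0, 0.4, -5.7]
width: 0.24
```

```bash
python3 mv.py 654.5 -134.7 -9 21; python3 tip.py g21 .035|head -1
```

```text
t 27.53 pos [ 6.551e+02 -1.328e+02 -4.000e-01] head 21.1 tilt 0.01 w 0.24 q [-14.  25. 102.   0.  53.  55.]
F [ 1.   0.4 -5.7] shift [-1.2  1.6  8.6] turn [ 0.  -0.   0.1]
[ 6.55417795e-01 -1.32911312e-01  1.48298367e-04] 0.2411176073091363
```

View pics/g21.png

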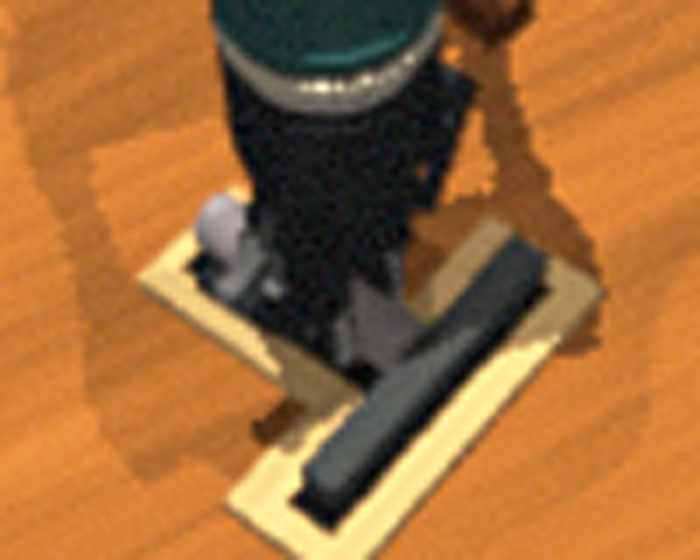

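The tool rest hovers level over its silhouette. Lower it.

arm_command(targets="-0.5 1 2 0 0 0 0; -1 1.5 4 0 0 0 0; -1 1.5 6 0 0 0 0; -1 1.5 7 0 0 0 0; -1 1.5 8 0 0 0 0; -1 1.5 8.5 0 0 0 0; -1 1.5 9 0 0 0 0; -1 1.5 9 0 0 0 0")

```text
time: 28.25
tool_pos: [0.6545, -0.1347, -0.0091]
tcp_rot: [-3.088, -0.576, 0.0]
wrist_force: [-0.3, -0.3, -6.2]
width: 0.243
```

```bash
python3 mv.py 654.5 -134.7 -9 21
```

```text
t 28.25 pos [ 654.5 -134.7   -9.1] head 21.1 tilt 0.01 w 0.243 q [-14.  26. 102.  -0.  52.  55.]
F [-0.3 -0.3 -6.2] shift [ 0.   0.  -0.1] turn [-0.   0.   0.1]
```

Still carrying its weight; ease down until contact.

arm_command(targets="0 0 0.5 0 0 0 0; 0 0 1 0 0 0 0; 0 0 1.5 0 0 0 0; 0 0 1.5 0 0 0 0; 0 0 1.5 0 0 0 0")

```text
time: 28.67
tool_pos: [0.6545, -0.1347, -0.0093]
tcp_rot: [-3.088, -0.576, 0.0]
wrist_force: [-5.9, 1.2, 5.3]
width: 0.235
```

Contact is made. Release and rise.

arm_command(targets="0 0 0.5 0 0 0 0.27; 0 0 0.5 0 0 0 0.35; 0 0 0.5 0 0 0 0.45; 0 0 0.5 0 0 0 0.5; 0 0 -8 0 0 0 0.5; 0 0 -25 0 0 0 0.5; 0 0 -55 0 0 0 0.5; 0 0 -90 0 0 0 0.5; 0 0 -125 0 0 0 0.5; 0 0 -150 0 0 0 0.5")

```text
time: 29.5
tool_pos: [0.6563, -0.135, 0.1437]
tcp_rot: [3.086, 0.575, 0.007]
wrist_force: [0.5, -0.1, 0.6]
width: 0.498
```

arm_command(targets="-40 0 -180 0 0 0 0.5; -80 0 -200 0 0 0 0.5; -120 0 -200 0 0 0 0.5; -160 0 -200 0 0 0 0.5; -200 0 -200 0 0 0 0.5; -230 0 -200 0 0 0 0.5; -240 0 -200 0 0 0 0.5; -240 0 -200 0 0 0 0.5; -240 0 -200 0 0 0 0.5; -240 0 -200 0 0 0 0.5")

```text
time: 30.33
tool_pos: [0.43, -0.2222, 0.3419]
tcp_rot: [3.086, 0.57, 0.007]
wrist_force: [-0.9, 0.4, -0.1]
width: 0.503
```

```bash
python3 - <<'E'
from h import *
im,d=bot.read_camera("top");cv2.imwrite("pics/f.png",im);np.savez("top1.npz",im=im,d=d)
im,d=bot.read_camera("scene");cv2.imwrite("pics/fs.png",im);np.savez("scene1.npz",im=im,d=d)
E
```

```text
(no output)
```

View pics/f.png

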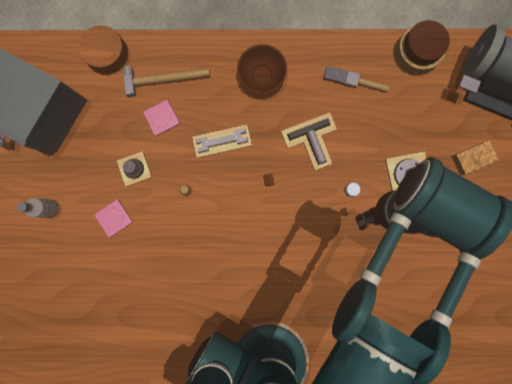

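View pics/fs.png

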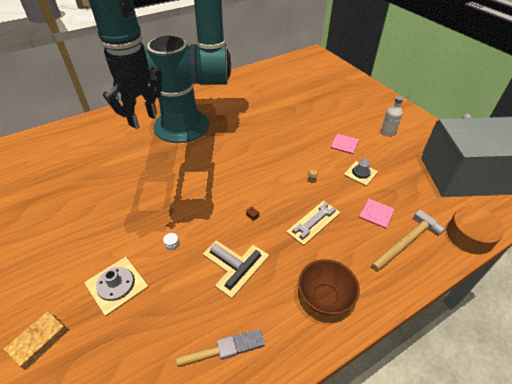

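arm_command(targets="0 -30 0 0 0 0 0.5; 0 -60 0 0 0 0 0.5; 0 -95 0 0 0 0 0.5; 0 -130 0 0 0 0 0.5; 0 -165 0 0 0 0 0.5; 0 -195 0 0 0 0 0.5; 0 -215 0 0 0 0 0.5; 0 -225 0 0 0 0 0.5; 0 -230 0 0 0 0 0.5; 0 -230 0 0 0 0 0.5")

```text
time: 31.27
tool_pos: [0.348, -0.0051, 0.3386]
tcp_rot: [-3.087, -0.581, 0.002]
wrist_force: [0.8, -0.7, 0.0]
width: 0.499
```

```bash
python3 - <<'E'
from fit import *
im,d=bot.read_camera("top");cv2.imwrite("pics/f2.png",cv2.resize(im[100:220,100:450],None,fx=2.2,fy=2.2,interpolation=cv2.INTER_CUBIC))
hsv=cv2.cvtColor(im,cv2.COLOR_BGR2HSV);b_=im.astype(int)
def sh(uv,k=6):
    print(uv,hsv[uv[1],uv[0]])
for p in [(134,168),(128,180),(222,141),(222,149),(318,150),(311,124),(409,165),(395,190)]: sh(p)
at=lambda u,v,z:c.atz([u,v],z)[0][:2]
g=np.clip((70-hsv[...,1].astype(int))/25.+.5,0,1)  # steel vs plywood/wood
def go(n,polys,uv,hw,th,rot=True,mk=g):
    roi=(uv[0]-hw,uv[1]-hw,uv[0]+hw,uv[1]+hw)
    x,f,m=fit(mk,polys,roi,[*at(*uv,polys[0][1]),th],rot);print(n,x.round(4),"err",round(f,1),"of",round(m,1), np.degrees(x[2]).round(1) if rot else "")
go("tool_rest",[(T,.024)],(311,136),28,np.radians(21))
go("faceplate",[(circ(.046),.019),(circ(.017),.055)],(409,174),21,0,False)
go("cone",[(circ(.029),.019),(circ(.018),.051)],(134,169),13,0,False)
go("spanner",[(S,.021)],(222,141),26,np.radians(13))
cv2.imwrite("pics/f3.png",cv2.resize((g*255).astype(np.uint8)[100:220,100:450],None,fx=2,fy=2))
# overlay
big=cv2.resize(im,None,fx=4,fy=4,interpolation=cv2.INTER_CUBIC)
def dr(p,poly,z,col):
    k=[np.cos(p[2]),np.sin(p[2])];xy=poly@np.array([[k[0],k[1]],[-k[1],k[0]]])+p[:2]
    q=c.proj(np.c_[xy,np.full(len(xy),z)]);cv2.polylines(big,[np.int32(np.round(((q+.5)*4-.5)*16))],True,col,1,shift=4)
G=(0,255,0)
dr([.6545,-.1347,.3662],T,.009+.015,G);dr([.5519,-.4242,0],circ(.046),.019,G);dr([.5701,.4072,0],circ(.029),.019,G);dr([.6541,.1416,.2254],S,.021,G)
t=[big[4*v-120:4*v+120,4*u-130:4*u+130] for u,v in [(134,169),(222,141),(309,141),(409,174)]]
cv2.imwrite("pics/f4.png",np.vstack([np.hstack(t[:2]),np.hstack(t[2:])]))
print(bot.read_state()["time"])
E
```

```text
(134, 168) [  2  34 106]
(128, 180) [ 20  97 198]
(222, 141) [176  23 157]
(222, 149) [ 20  96 200]
(318, 150) [  0  22 154]
(311, 124) [ 19  87 149]
(409, 165) [  0  21 160]
(395, 190) [ 17 106 198]
tool_rest [ 0.6543 -0.135   0.3685] err 14.5 of 497.1 21.1
faceplate [ 0.5512 -0.4237] err 21.6 of 764.4 
cone [0.5694 0.4079] err 13.8 of 264.6 
spanner [0.6536 0.1409 0.22  ] err 64.5 of 484.5 12.6
31.3167
```

View pics/f4.png

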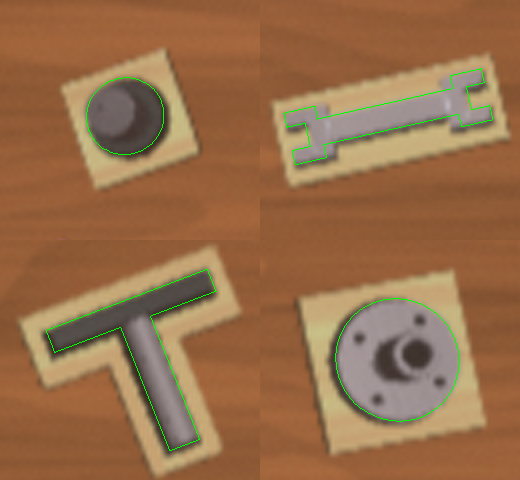

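View pics/f3.png

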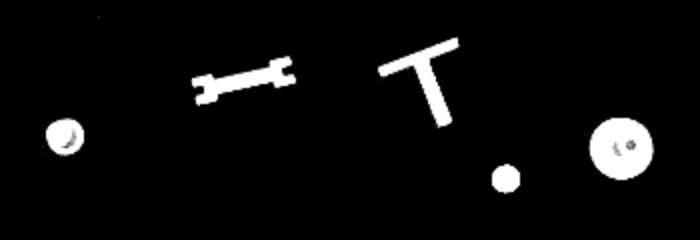

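All four pieces lie within about 1 mm of where they belong, they sit level on their boards, and the arm is clear. Handing in.

```bash
python3 -c "
from workcell import bot
print(bot.finish_job())"
```

```text
the job is handed in; nothing more can be done
None
```

I put the tool rest, faceplate, cone centre and spanner on their own boards, released them and handed the job in at about 31 s. The hand-in gives no verdict.

- **Position:** the last check, outline fits in the top camera picture, put each piece within about 1 mm of its board's origin. Those fits come from the camera calibration, which is good to about 2 mm.
- **Direction:** the tool rest is about 0.1° off its silhouette and the spanner about 0.3° off.
- **Upright and still:** in the last pictures all four lie flat, with hub and point up, and the arm is well clear. I judged level and at rest by eye from the pictures and did not measure either separately.

**Disagreement with the description:** in the scene camera's depth readings the fingertips stand about 25 mm behind the stated tool point (TCP).
- The first spanner grip therefore closed in the air above the shank, without touching it. I re-measured the fingertips and gripped about 24 mm lower.
- The faceplate had already been placed before I noticed this, probably held only near the top of its hub, but it was carried level and set down safely.

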